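Tongs: warm vial into the reader

ROBOT

A 6-joint arm with a two-finger parallel gripper is mounted at the origin on the work surface. World frame = base frame: x ahead of the robot, y to its left, z up, the work surface at z = 0. Lengths are in m, angles in rad, forces in N, time in s.
With the tool pointing down it reaches from about 0.3 to 0.875 m from the base axis. Payload 6.4 kg.
Tool frame: the origin (TCP) lies midway between the tips of the shut fingers; the grasp point (between the pads) lies 19 mm behind it; z points along the fingers, y is the direction in which the jaws open and shut (so a half turn about z gives the same grasp; the last joint's range is limited). The gripper opens to 85 mm and grips with 20 to 120 N. Pads are 22 mm wide; open, the fingers measure 114 mm over their backs; the gripper's body (76 mm by 85 mm) begins 54 mm behind the grasp point. The pads swing forward as they close: fully open they stand 13 mm farther back than shut.
Start: joints at [-1.462, 0.181, 1.607, -0, 1.354, -0.206], TCP at [0.178, -0.547, 0.201] pointing down, gripper open.
Joint ranges: [-2.99, 2.99], [-0.89, 2.07], [0.3, 2.58], [-1.14, 4.28], [0, 2.63], [-3.12, 3.12]. Speed limits (rad/s): [2.57, 2.57, 3.01, 3.14, 3.14, 3.14].

INTERFACE

Orientations are given as a unit quaternion [w, x, y, z].
In Python, from bench import ctrl gives the robot as it stands. The module is installed in compiled form; this text tells all that it offers.
- The arm moves only by the tool arm_command, never from a script. Its argument "plan" is one flat list of numbers, 4 for each row, row after row: the shift along the tool's x, y, z in mm, then the turn about the tool's z in rad. A call has 1 to 20 rows; each row shifts and turns the commanded pose from where the row before left it, along the tool's axes as they then stand; what a row does not reach is not made up. A row lasts 1/10 s, in which the tool goes at most 50 mm and 8.59 degrees, less where a joint would pass 70% of its speed; a pose out of reach is approached as far as the arm can. A call is refused whole if a number of a shift passes 50 or a number of a turn 0.15, either way. A call with a gripper value outside its range is refused whole. "grip" is the opening, from 0 (shut) to 1 (fully open), set as the call begins (left out, the last holds). The fingers move at their own pace and stop on an object; the grip force is fixed at half the most. Time passes only in rows, so rows that do not move let the fingers close. It gives the time, the measured TCP pose, the force and the opening at its end, in the units of the state.
- ctrl.get_obs(): the state, without advancing time (a new reading comes with each control period).
- ctrl.camera(name): name is "scene" or "top" or "wrist"; returns a dict with "color" (400x640x3 uint8, red, green, blue), "camera_matrix" (3x3 intrinsics, pixels), "k1" (the pictures are not rectified: a ray, as slopes to the right and down, at radius r is drawn at 1 + k1 r^2 times it, then the intrinsics apply), "eye" and "attitude" of the camera in the world; the wrist camera has in their place "T_tool_cam" (4x4, takes a point from camera to tool coordinates, whose origin is the TCP and whose axes are the flange's). Camera axes: x right, y up, looking along -z (the intrinsics and any distortion apply to the point x, -y, -z); pixel columns grow to the right and rows downward; lengths in m; the calibration is good to about 2 mm. A picture is of the moment at which its call begins: read the wrist's pose just before it. There is no depth.
- ctrl.hand_in(): hands the job in, once; it reports no verdict.
The state is a dict: "time_s": time; "q": joint angles; "dq": joint speeds; "joint_efforts": joint torques, N m; "eef_pos": TCP position; "eef_rot": TCP orientation; "wrist_force": force on the tool from outside, world axes, zero at the start; "torque": the same for the moment, N m; "opening": opening from 0.0 (shut) to 1.0 (fully open).
Only numpy, scipy, OpenCV 4.12 (cv2) and the standard library are available. Lean on these libraries where they do the work, as an engineer would, in place of code of your own. Each camera call takes 0.05 s, during which the arm holds its last target. There are 200 camera calls.

TASK

Take the spring tongs from their stand, grip the necked glass vial gently by its neck with them and lift it out of the warm block; then press it straight down into the reader's well, past the spring catch, until it bears on the hidden stop inside with a steady push of about 15 N for a moment, and let go of it. Put the tongs back upright in their stand. The vial is warm and thin: never touch it with the gripper itself and never squeeze or push it hard, and leave the other vials and the things on the bench where they are.

Things in the scene. Friction and masses are not known exactly. Their poses are not given: they have to be found in the camera images.
- tongs_grip (a point): Grip centre of the spring tongs, 90 mm above the underside of the jaws. z runs up, y is the line along which the arms close. Two flat steel arms slide, always parallel, on a black centre block between them; the top of all is 22 mm above this point. Outside grip plates, 20 mm wide, reach 16 mm above and below it. Ledges 7 mm wide, tops 21 mm below it, stop the fingertips. 90 g
- tongs_jaws (a point): Point midway between the jaws of the tongs, 85 mm below tongs_grip, axes the same. Each jaw is a shallow V, 10 mm tall (5 mm above and below this point) and 14 mm wide across x; the gap between them is 28 mm at rest; outside, arms and jaws measure 54 mm along y at this level. The arms clear the vial's cap when the jaws are shut on its neck
- tongs: The same tongs; origin midway between the jaws, 5 mm below tongs_jaws, same axes. Width over the grip plates: 56 mm at rest, 35 mm when the jaws hold the 12 mm neck, 30 mm fully shut. Springs: each plate needs 3.5 N to begin to close and 6.7 N at 35 mm; what is squeezed beyond that goes into the vial. 10 to 14 N on the plates is enough
- stand: Fixed aluminium stand, an open-topped pocket 62 mm tall on a 75 x 100 mm foot. Origin on the table under the pocket's centre; the pocket is 22 mm along x and 66 mm along y inside, its floor at 4 mm height; the tongs stand in it on the undersides of their jaws, closing line along the stand's y
- vial_neck (a point): Middle of the neck of the vial to move, the only one with a neck. z up its axis. Amber glass, 45 g: body 20 mm diameter, 36 mm tall (lowest 7 mm taper to 15 mm), flat shoulder, neck 12 mm diameter and 16 mm long, white cap 18 mm diameter and 10 mm tall. This point is 44 mm above the bottom, 8 mm above the shoulder, 8 mm below the cap
- vial_bottom (a point): Centre of the underside of the same vial, z up its axis
- vial: The same vial, origin at the centre of its underside. Its glass bears about 40 N from the tongs and 32 N from the reader (contact forces of both jaws, or of balls and stop, added up; the balls alone make about 9 N)
- heater: Fixed warm block, top 55 mm above the table, footprint 105 x 185 mm, origin under its centre. Three wells 24 mm in diameter and 20 mm deep lie in a row along its y, at y = -48, 0 and 48 mm; each holds a vial
- reader: Fixed bench reader: white box 100 x 120 mm and 75 mm tall, origin under its centre, with a lower console (45 x 120 mm, 30 mm tall) on its -x side. A well opens in the middle of its top
- well_mouth (a point): Centre of the mouth of the reader's well, level with its top face. The well is 21.6 mm in diameter. Three sprung steel balls around it, 7 mm below the mouth, stand into it: the vial does not go in by its weight but must be pushed past them with about 3 to 9 N, and they then hold it
- vial_tall_mid (a point): Centre of a plain amber vial, 21 mm diameter, 60 mm tall, no neck, standing in the warm block: leave it
- vial_short_mid (a point): Centre of a plain amber vial, 21 mm diameter, 34 mm tall, no neck, standing in the warm block: leave it
- dish: Clear open dish, 88 mm diameter, 16 mm tall, origin under its centre: leave it
- beaker: Glass beaker, 68 mm diameter, 85 mm tall, origin under its centre: leave it
- marker: White marker pen, 130 mm long along its x, 11 mm thick, origin under its centre: leave it
- stopper: Black rubber stopper, 30 mm diameter, 26 mm tall, origin under its centre: leave it
- wash: White plastic bottle, 60 mm diameter, 130 mm tall, origin under its centre: leave it
- well_low (a point): Point on the well's axis 32 mm below its mouth, z up: the lowest setting of the stop that the vial must bear on. The stop is a rigid steel disc inside the well, set anew each time anywhere from this point to 15 mm above it (17 to 32 mm below the mouth); it does not move under the vial and its height is not measured: it has to be felt
Mind the look-alikes: they are no part of the job. What is meant by the tongs is not red, and is the larger of those in its own colour.

How it is judged:
By the outcome, as a careful person would: the job done as asked, in the order asked, and still so for the second after the job is handed in, with the robot touching nothing.
It also fails if it takes over 72 s, if anything falls off the work surface, if the arm or the gripper's body presses on something with over 40 N, if the wrist force passes 120 N, or if a joint passes its speed limit or range.

## Working session

There is one attempt and no reset: what is moved stays moved. The work goes in short steps, Python scripts to look and compute and a tool call to move; the robot and the scene stay as the last step left them, time stands still between calls to the robot, and variables do not carry over. Pictures are saved under pics/ and viewed, about 8 in all and at most 12, crops included, and the job is handed in when it is done.

Besides the shell and the picture viewer there is one more tool, called after "Call:" by a JSON object that holds its "name" and its "arguments". arm_command: Moves the arm, as the interface text tells. Its arguments: {"type":"object","properties":{"plan":{"type":"array","items":{"type":"number"}},"grip":{"type":"number"}},"required":["plan"]}

```bash
mkdir -p pics; cat > h.py <<'E'
import numpy as np, cv2
from bench import ctrl
from scipy.spatial.transform import Rotation as R
def snap(name,fn=None):
    o=ctrl.get_obs(); d=ctrl.camera(name)
    if name=='wrist':
        q=o['eef_rot']; T=np.eye(4); T[:3,:3]=R.from_quat([q[1],q[2],q[3],q[0]]).as_matrix(); T[:3,3]=o['eef_pos']
        M=T@np.array(d['T_tool_cam']); d['eye']=M[:3,3]; d['Rm']=M[:3,:3]
    else:
        a=np.array(d['attitude'],float)
        d['Rm']=a if a.shape==(3,3) else R.from_quat([a[1],a[2],a[3],a[0]]).as_matrix()
    d['eye']=np.array(d['eye'])
    if fn: cv2.imwrite('pics/'+fn,cv2.cvtColor(d['color'],cv2.COLOR_RGB2BGR)); np.save('pics/'+fn+'.npy',{k:d[k] for k in('camera_matrix','k1','eye','Rm')},allow_pickle=True)
    return d
def load(fn): 
    d=np.load('pics/'+fn+'.npy',allow_pickle=True).item(); d['color']=cv2.cvtColor(cv2.imread('pics/'+fn),cv2.COLOR_BGR2RGB); return d
def ray(d,u,v):
    p=cv2.undistortPoints(np.array([[[u,v]]],float),np.array(d['camera_matrix']),np.array([d['k1'],0,0,0.]))[0,0]
    return d['Rm']@np.array([p[0],-p[1],-1])
def onz(d,u,v,z):
    r=ray(d,u,v); return d['eye']+r*(z-d['eye'][2])/r[2]
def proj(d,P):
    c=d['Rm'].T@(np.array(P)-d['eye']); x=np.array([c[0],-c[1]])/-c[2]; x*=1+d['k1']*(x@x)
    K=np.array(d['camera_matrix']); return K[:2,:2]@x+K[:2,2]
E
python3 - <<'E'
from h import *
for n in('scene','top','wrist'):
    d=snap(n,n+'0.png'); print(n,d['camera_matrix'],d['k1'],d['eye'],d['Rm'].round(3).tolist())
a=[cv2.imread('pics/%s0.png'%n) for n in('scene','top')]
print(ctrl.get_obs())
E
```

```text
scene [[493.58311055   0.         316.72277208]
 [  0.         493.58311055 200.59302721]
 [  0.           0.           1.        ]] -0.14988324403219616 [1.41633525 0.03436283 0.65473576] [[-0.054, -0.537, 0.842], [0.999, -0.03, 0.044], [0.001, 0.843, 0.538]]
top [[448.46734793   0.         319.00401973]
 [  0.         448.46734793 208.98772944]
 [  0.           0.           1.        ]] -0.02508197232479787 [ 0.45467775 -0.02823607  0.98256592] [[-0.006, 0.994, -0.108], [-1.0, -0.006, 0.003], [0.003, 0.108, 0.994]]
wrist [[321.34105291   0.         316.02386788]
 [  0.         321.34105291 200.18195074]
 [  0.           0.           1.        ]] -0.06527949397445303 [ 0.24834432 -0.52489255  0.37314522] [[0.31, 0.911, 0.273], [-0.951, 0.298, 0.087], [-0.002, -0.286, 0.958]]
{'time_s': 0.15, 'q': array([-1.46227432e+00,  1.81390187e-01,  1.60773433e+00,  1.33298159e-05,
        1.35380074e+00, -2.06317742e-01]), 'dq': array([-0.00056566, -0.00070061, -0.00336643, -0.00147925,  0.00075214,
        0.0009249 ]), 'joint_efforts': array([ 1.16772866e-03, -4.45258892e+01, -3.51692498e+01, -3.20199451e-04,
        5.78109597e-03, -1.60702547e-05]), 'eef_pos': array([ 0.17801934, -0.54628407,  0.20010126]), 'eef_rot': array([-6.65187770e-04,  9.87635064e-01,  1.56769055e-01,  3.90676475e-05]), 'wrist_force': array([ 0.28639987,  0.21813204, -0.57267226]), 'torque': array([-0.06115124,  0.02092605, -0.00691782]), 'opening': 0.9998829250990536}
```

View pics/top0.png

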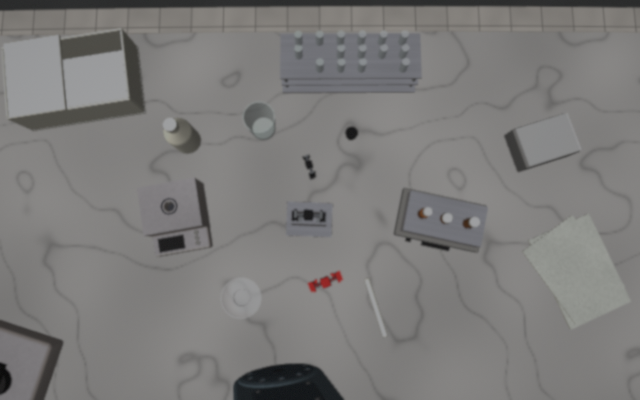

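View pics/scene0.png

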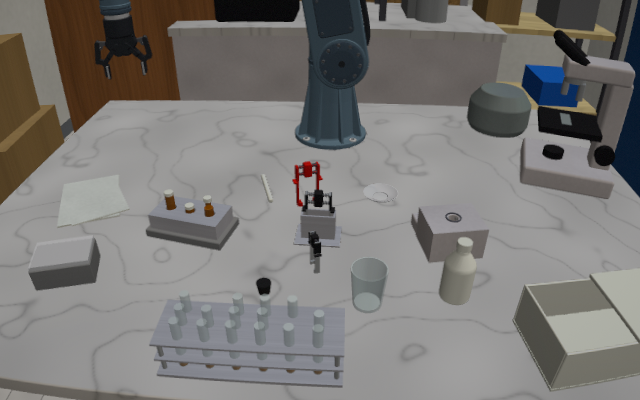

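Candidates for the tongs are the black/steel pair in the stand (top 308,215), the red pair (325,281) and a smaller black pair (310,166). I choose the pair in the stand. Candidates for the vial are the ones at top (425,212), (447,218) and (473,222). A close crop will check both choices.

```bash
python3 - <<'E'
from h import *
s=cv2.imread('pics/scene0.png');t=cv2.imread('pics/top0.png')
f=lambda im,x,y,w,h:cv2.resize(im[y:y+h,x:x+w],(400,300),interpolation=cv2.INTER_CUBIC)
cv2.imwrite('pics/crop1.png',np.vstack([np.hstack([f(s,140,175,112,84),f(s,270,150,112,84)]),np.hstack([f(t,390,178,112,84),f(t,254,150,112,84)])]))
d=load('top0.png')
for n,u,v,z in[('tongs',308,215,.11),('readerwell',169,206,.075),('v1',428,211,.09),('v2',447,218,.09),('v3',474,222,.09)]: print(n,onz(d,u,v,z).round(4))
E
```

```text
tongs [ 0.5378 -0.0095  0.11  ]
readerwell [0.5613 0.2749 0.075 ]
v1 [ 0.5462 -0.2497  0.09  ]
v2 [ 0.5319 -0.2875  0.09  ]
v3 [ 0.5235 -0.3416  0.09  ]
```

View pics/crop1.png

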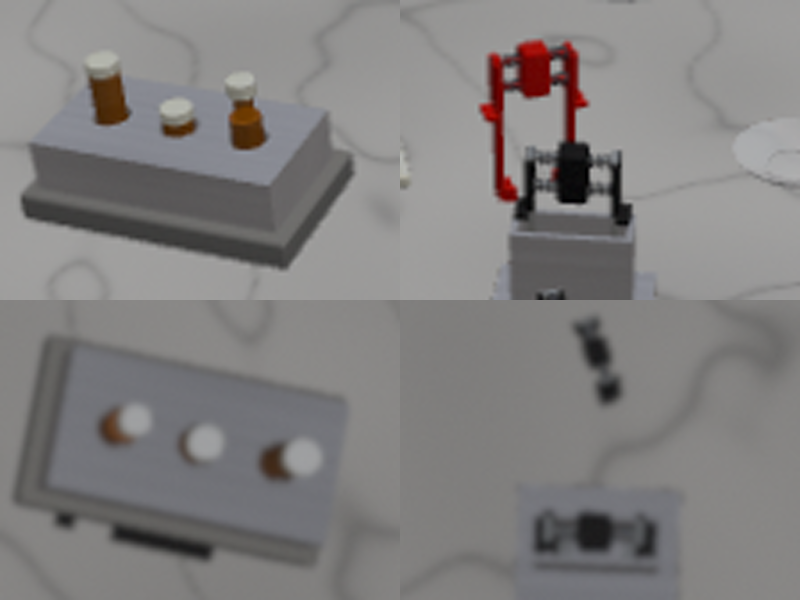

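The necked vial is the one at top (428,211): its cap sits on a neck, and it is the rightmost vial in the scene view. The grey/black tongs in the stand are the larger of the two non-red pairs. Next I take close wrist views of the heater, reader and stand.

Call:
{"name": "arm_command", "arguments": {"plan": [0,0,-17,0.105,0,0,-17,0.105,0,0,-16,0.105,24,-18,0,0,24,-18,0,0,24,-18,0,0,24,-18,0,0,24,-18,0,0,24,-18,0,0,24,-18,0,0,24,-18,0,0,24,-18,0,0,24,-18,0,0,24,-18,0,0,24,-18,0,0,24,-18,0,0,24,-18,0,0,24,-18,0,0]}}

```text
time_s: 1.95
eef_pos: [0.5389, -0.2758, 0.2504]
eef_rot: [-0.0, 1.0, -0.0, -0.0]
wrist_force: [0.2, -0.4, -0.8]
opening: 0.998
```

```bash
python3 - <<'E'
from h import *
d=snap('wrist','w_heat.png'); o=ctrl.get_obs(); print(o['eef_pos'],o['eef_rot'],o['time_s'])
E
```

```text
[ 0.54176756 -0.27279861  0.25036414] [-1.13051486e-03  9.99998296e-01  1.16685703e-03  8.76339775e-04] 2.0
```

Call:
{"name": "arm_command", "arguments": {"plan": [0,-20,0,0,0,-35,0,0,0,-35,0,0,0,-35,0,0,0,-35,0,0,0,-35,0,0,0,-35,0,0,0,-30,0,0,0,-10,0,0,0,0,0,0]}}

```text
time_s: 3.0
eef_pos: [0.5374, -0.0056, 0.2508]
eef_rot: [0.0, 1.0, 0.001, -0.0]
wrist_force: [-0.8, -1.1, 0.1]
opening: 1.004
```

```bash
python3 - <<'E'
from h import *
d=snap('wrist','w_stand.png'); o=ctrl.get_obs(); print(o['eef_pos'],o['eef_rot'],o['time_s'])
E
```

```text
[ 0.53765569 -0.00679324  0.25077452] [ 2.61286432e-04  9.99999899e-01  3.54735078e-04 -8.68410530e-05] 3.05
```

Call:
{"name": "arm_command", "arguments": {"plan": [0,-20,0,0,0,-35,0,0,0,-35,0,0,0,-35,0,0,0,-35,0,0,0,-35,0,0,0,-35,0,0,0,-35,0,0,0,-15,0,0,0,0,0,0]}}

```text
time_s: 4.05
eef_pos: [0.5384, 0.2734, 0.2504]
eef_rot: [0.0, 1.0, 0.0, -0.0]
wrist_force: [0.2, -0.1, 0.0]
opening: 0.998
```

```bash
python3 - <<'E'
from h import *
d=snap('wrist','w_read.png'); o=ctrl.get_obs(); print(o['eef_pos'],o['eef_rot'],o['time_s'])
f=lambda n:cv2.resize(cv2.imread('pics/'+n),(400,250),interpolation=cv2.INTER_AREA)
a=np.zeros((250,400,3),np.uint8)
cv2.imwrite('pics/m2.png',np.vstack([np.hstack([f('w_heat.png'),f('w_stand.png')]),np.hstack([f('w_read.png'),a])]))
E
```

```text
[0.53850578 0.27226778 0.25039574] [ 5.02819309e-04  9.99999843e-01 -4.07566131e-05 -2.45009442e-04] 4.1
```

View pics/m2.png

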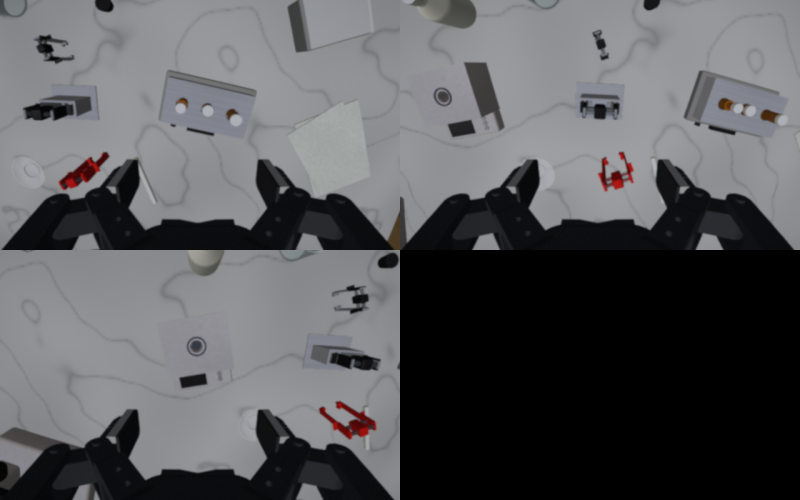

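```bash
python3 - <<'E'
from h import *
def f(n,x,y,w,h,s):
    return cv2.resize(cv2.imread('pics/'+n)[y:y+h,x:x+w],(int(w*s),int(h*s)),interpolation=cv2.INTER_CUBIC)
A=f('w_stand.png',270,120,100,75,4);B=f('w_heat.png',250,105,175,131.,400/175) if 0 else f('w_heat.png',250,105,172,129,400/172)
B=cv2.resize(B,(400,300));C=f('w_read.png',250,90,140,105,400/140);C=cv2.resize(C,(400,300))
D=f('scene0.png',290,180,66,50,6);D=cv2.resize(D,(400,300))
cv2.imwrite('pics/m3.png',np.vstack([np.hstack([A,B]),np.hstack([C,D])]))
E
```

```text
(no output)
```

View pics/m3.png

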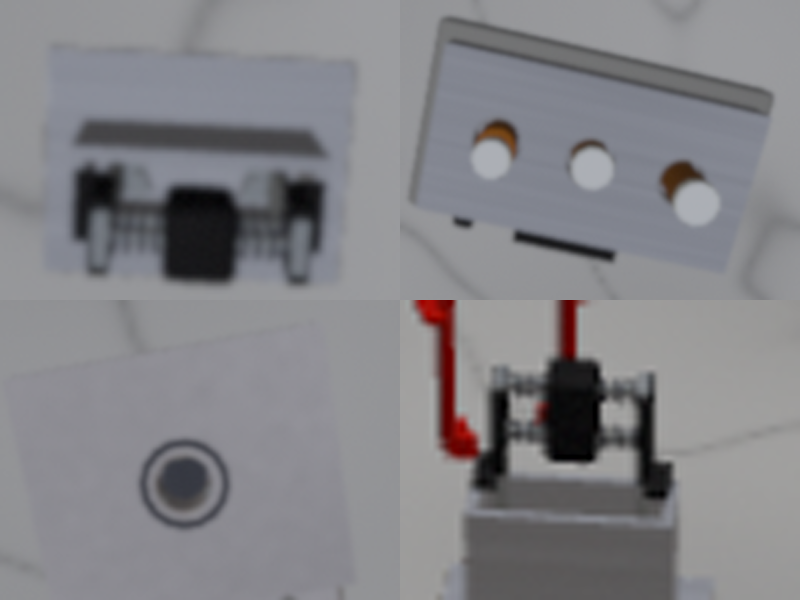

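```bash
cat > m.py <<'E'
from h import *
def blob(d,mask,x,y,w,h):
    m=np.zeros(mask.shape,np.uint8); m[y:y+h,x:x+w]=mask[y:y+h,x:x+w]
    n,l,s,c=cv2.connectedComponentsWithStats(m); r=[]
    for i in range(1,n):
        if s[i,4]>20: r.append((s[i].tolist(),c[i].round(1).tolist()))
    return r
E
python3 - <<'E'
from m import *
H=load('w_heat.png');S=load('w_stand.png');Rd=load('w_read.png');T=load('top0.png')
for nm,d,box in(('heat',H,(250,105,172,129)),('top',T,(400,195,90,40))):
    c=d['color'].astype(int); print(c[172,291] if nm=='heat' else c[211,428])
    m=((c.min(2)>175)).astype(np.uint8)
    for s,ce in blob(d,m,*box): print(nm,s,ce,[onz(d,*ce,z).round(4)[:2] for z in(.097,.069)])
# reader ring: dark hole & ring
for nm,d,box in(('read',Rd,(290,135,50,45)),('stand',S,(420,130,50,50)),('top',T,(155,192,28,28))):
    c=d['color'].astype(int); m=(c.max(2)<115).astype(np.uint8)
    for s,ce in blob(d,m,*box): print(nm,s,ce,onz(d,s[0]+(s[2]-1)/2,s[1]+(s[3]-1)/2,.075).round(4),onz(d,*ce,.075).round(4))
# tongs
c=S['color'].astype(int); m=(c.max(2)<60).astype(np.uint8)
for s,ce in blob(S,m,285,155,70,40): print('tongs',s,ce)
for u,v in((311.3,190),(329,190),(320.2,190)): print('wrist -x top edge',onz(S,u,v,.116).round(4))
print('top +x edge',onz(T,308.6,209.4,.116).round(4), onz(T,303.8,209.4,.116).round(4),onz(T,313.4,209.4,.116).round(4))
# stand foot corners in wrist crop (z? foot thin 0.004)
for u,v in((52,45),(355,60),(45,270),(340,275)): print('foot',onz(S,270+u/4,120+v/4,.004).round(4))
for u,v in((80,122),(320,130)): print('pocket',onz(S,270+u/4,120+v/4,.062).round(4))
# arm tops
for u in(98,298): print('arm',onz(S,270+u/4,120+283/4,.116).round(4))
E
```

```text
[172 175 181]
[158 159 161]
read [299, 139, 31, 31, 260] [313.8, 154.0] [0.5602 0.2748 0.075 ] [0.5602 0.2751 0.075 ]
read [304, 145, 20, 19, 301] [313.6, 153.9] [0.5602 0.2754 0.075 ] [0.5603 0.2753 0.075 ]
stand [456, 141, 14, 39, 267] [464.9, 165.8] [ 0.5536 -0.1687  0.075 ] [ 0.5471 -0.1723  0.075 ]
top [160, 197, 18, 19, 261] [168.6, 206.0] [0.5613 0.2759 0.075 ] [0.5613 0.2757 0.075 ]
tongs [289, 162, 11, 17, 116] [293.5, 168.7]
tongs [340, 165, 10, 12, 88] [344.9, 170.1]
tongs [310, 167, 21, 23, 400] [319.7, 178.0]
wrist -x top edge [ 0.5295 -0.0018  0.116 ]
wrist -x top edge [ 0.5295 -0.0193  0.116 ]
wrist -x top edge [ 0.5295 -0.0106  0.116 ]
top +x edge [ 0.5481 -0.0109  0.116 ] [ 0.5482 -0.0016  0.116 ] [ 0.5481 -0.0202  0.116 ]
foot [0.5778 0.0362 0.004 ]
foot [ 0.5733 -0.0614  0.004 ]
foot [0.5031 0.0405 0.004 ]
foot [ 0.5016 -0.0591  0.004 ]
pocket [0.5611 0.023  0.062 ]
pocket [ 0.559  -0.0447  0.062 ]
arm [0.5287 0.0149 0.116 ]
arm [ 0.5288 -0.0347  0.116 ]
```

```bash
python3 - <<'E'
from m import *
H=load('w_heat.png');T=load('top0.png');S=load('w_stand.png')
for nm,d,box,th in(('heat',H,(260,150,130,60),158),('top',T,(405,200,85,35),148),('stand',S,(560,150,75,55),158)):
    c=d['color'].astype(int); m=(c.min(2)>th).astype(np.uint8)
    for s,ce in blob(d,m,*box): print(nm,s,ce,[onz(d,*ce,z).round(4)[:2] for z in(.097,.069)])
E
```

```text
heat [281, 166, 16, 16, 182] [288.5, 173.4] [array([ 0.5438, -0.248 ]), array([ 0.5378, -0.2455])]
heat [325, 170, 16, 16, 210] [332.4, 177.5] [array([ 0.5394, -0.2936]), array([ 0.5331, -0.295 ])]
heat [369, 184, 18, 17, 240] [377.4, 192.3] [array([ 0.5236, -0.3413]), array([ 0.5159, -0.3469])]
top [425, 208, 7, 7, 35] [427.7, 211.2] [array([ 0.5451, -0.2474]), array([ 0.548 , -0.2543])]
top [444, 214, 8, 8, 49] [447.4, 217.3] [array([ 0.5327, -0.2863]), array([ 0.5352, -0.2945])]
top [471, 218, 8, 8, 53] [474.6, 221.5] [array([ 0.524 , -0.3404]), array([ 0.5262, -0.3502])]
stand [560, 170, 9, 16, 115] [563.4, 176.9] [array([ 0.5404, -0.2746]), array([ 0.5343, -0.2975])]
stand [605, 184, 16, 17, 199] [612.5, 192.1] [array([ 0.5237, -0.3397]), array([ 0.5162, -0.3682])]
```

Call:
{"name": "arm_command", "arguments": {"plan": [0,15,0,0.022,0,30,0,0.022,0,35,0,0,0,35,0,0,0,35,0,0,0,35,0,0,0,35,0,0,0,35,0,0,0,20,0,0,0,5,0,0,0,0,0,0,0,0,0,0]}}

```text
time_s: 5.3
eef_pos: [0.5269, -0.0069, 0.2509]
eef_rot: [-0.0, 1.0, -0.023, 0.0]
wrist_force: [0.3, 0.2, 0.4]
opening: 1.003
```

Call:
{"name": "arm_command", "arguments": {"plan": [6,2,0,0,6,1,0,0,0,0,15,0,0,0,30,0,0,0,30,0,0,0,30,0,0,0,30,0,0,0,25,0,0,0,10,0,0,0,4,0,0,0,0,0,0,0,0,0]}}

```text
time_s: 6.5
eef_pos: [0.5401, -0.0102, 0.078]
eef_rot: [0.0, 1.0, -0.022, 0.001]
wrist_force: [0.0, -0.3, -0.7]
opening: 0.999
```

Call:
{"name": "arm_command", "arguments": {"plan": [0,0,0,0,0,0,0,0,0,0,0,0,0,0,0,0,0,0,0,0,0,0,0,0], "grip": 0.62}}

```text
time_s: 7.1
eef_pos: [0.5398, -0.0099, 0.0777]
eef_rot: [-0.0, 1.0, -0.022, 0.001]
wrist_force: [-0.2, 2.2, 5.7]
opening: 0.625
```

Call:
{"name": "arm_command", "arguments": {"plan": [0,0,-2,0,0,0,-5,0,0,0,-15,0,0,0,-25,0,0,0,-25,0,0,0,-25,0,0,0,-10,0,0,0,-3,0,0,0,0,0,0,0,0,0]}}

```text
time_s: 8.1
eef_pos: [0.5381, -0.01, 0.1853]
eef_rot: [-0.0, 1.0, -0.022, -0.001]
wrist_force: [0.7, 0.5, -0.7]
opening: 0.622
```

```bash
python3 - <<'E'
from h import *
a=[]
for i in range(4):
    d=snap('wrist','w_lift.png' if i==3 else None); o=ctrl.get_obs(); a.append(np.r_[o['opening'],o['wrist_force'],o['eef_pos']])
print(np.array(a).round(4))
im=cv2.imread('pics/w_lift.png')
c=cv2.resize(im[60:380,160:480],(600,600),interpolation=cv2.INTER_CUBIC); cv2.imwrite('pics/c_lift.png',c)
E
```

```text
[[ 0.6182  0.489   0.5754  0.0648  0.5381 -0.01    0.1852]
 [ 0.6204 -0.3523  0.5501 -0.8821  0.5382 -0.01    0.1854]
 [ 0.6184 -0.6295 -0.0284 -0.332   0.5383 -0.01    0.1856]
 [ 0.6139 -0.2405 -0.3011  0.0808  0.5385 -0.01    0.1858]]
```

View pics/c_lift.png

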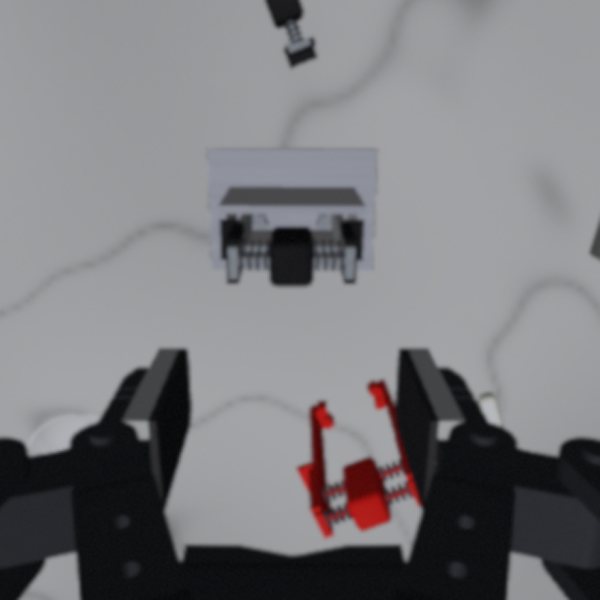

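Call:
{"name": "arm_command", "arguments": {"plan": [0,0,0,0,0,0,0,0,0,0,0,0,0,0,0,0], "grip": 0.5}}

```text
time_s: 8.7
eef_pos: [0.539, -0.0101, 0.1868]
eef_rot: [-0.0, 1.0, -0.022, 0.0]
wrist_force: [-0.5, -0.3, -0.3]
opening: 0.497
```

```bash
python3 - <<'E'
from h import *
a=[]
for i in range(4):
    d=snap('wrist','w_lift2.png' if i==3 else None); o=ctrl.get_obs(); a.append(np.r_[o['opening'],o['wrist_force'],o['eef_pos']])
print(np.array(a).round(4))
E
```

```text
[[ 0.4973  0.151  -0.6772 -0.3388  0.5391 -0.0101  0.1868]
 [ 0.5003 -0.2332 -0.1927 -0.0316  0.539  -0.0101  0.1868]
 [ 0.4982  0.5028  1.0765 -0.2886  0.539  -0.0101  0.1868]
 [ 0.4995 -1.161  -0.0928  0.552   0.5391 -0.0101  0.1868]]
```

The wrist view shows the tongs still in the stand (block at crop 291,258) with the fingers empty, so 0.62 was not tight enough. I go back down and squeeze further.

Call:
{"name": "arm_command", "arguments": {"plan": [0,0,0,0,0,0,10,0,0,0,20,0,0,0,30,0,0,0,30,0,0,0,15,0,0,0,3,0,0,0,1,0,0,0,0,0], "grip": 0.95}}

```text
time_s: 9.8
eef_pos: [0.5397, -0.0103, 0.0786]
eef_rot: [0.0, 1.0, -0.022, 0.001]
wrist_force: [0.8, 0.2, 0.3]
opening: 0.948
```

Call:
{"name": "arm_command", "arguments": {"plan": [0,0,0,0,0,0,0,0,0,0,0,0,0,0,0,0,0,0,0,0], "grip": 0.56}}

```text
time_s: 10.3
eef_pos: [0.5399, -0.0099, 0.0788]
eef_rot: [-0.0, 1.0, -0.022, 0.001]
wrist_force: [-0.0, 1.8, 6.4]
opening: 0.556
```

```bash
python3 - <<'E'
from h import *
a=[]
for i in range(3):
    d=snap('wrist','w_g.png' if i==2 else None); o=ctrl.get_obs(); a.append(np.r_[o['opening'],o['wrist_force'],o['eef_pos']])
print(np.array(a).round(4))
im=cv2.imread('pics/w_g.png')
cv2.imwrite('pics/c_g.png',cv2.resize(im[90:330,160:480],(640,480),interpolation=cv2.INTER_CUBIC))
E
```

```text
[[ 0.5642 -0.1975  2.2033  5.95    0.5399 -0.0099  0.0788]
 [ 0.561   0.5381  1.7991  5.9716  0.5399 -0.01    0.0789]
 [ 0.561   0.4476  2.0084  7.0911  0.5399 -0.01    0.0788]]
```

View pics/c_g.png

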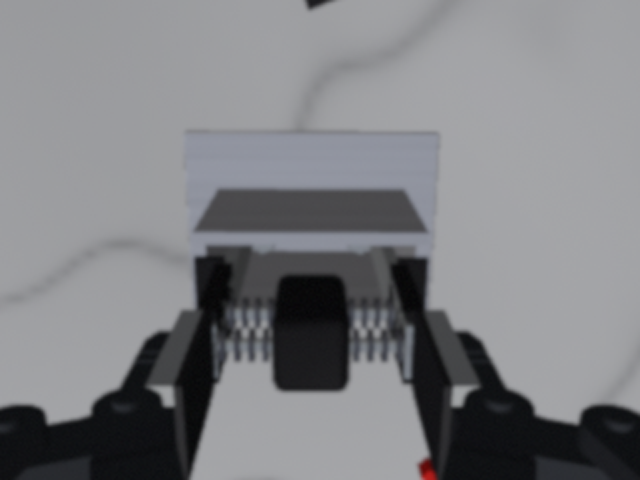

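Call:
{"name": "arm_command", "arguments": {"plan": [0,0,-1,0,0,0,-1,0,0,0,0,0,0,0,0,0]}}

```text
time_s: 10.85
eef_pos: [0.5388, -0.0102, 0.0796]
eef_rot: [0.0, 1.0, -0.022, -0.0]
wrist_force: [-0.4, -0.7, -0.4]
opening: 0.56
```

Call:
{"name": "arm_command", "arguments": {"plan": [0,0,-4,0,0,0,-8,0,0,0,-8,0,0,0,0,0,0,0,0,0]}}

```text
time_s: 11.35
eef_pos: [0.5394, -0.0102, 0.1004]
eef_rot: [0.0, 1.0, -0.022, 0.001]
wrist_force: [0.3, 0.8, -0.8]
opening: 0.562
```

```bash
python3 - <<'E'
from h import *
a=[]
for i in range(4):
    d=snap('wrist','w_g2.png' if i==2 else None); o=ctrl.get_obs(); a.append(np.r_[o['opening'],o['wrist_force'],o['eef_pos']])
print(np.array(a).round(4))
x=cv2.imread('pics/w_g.png')[90:330,160:480];y=cv2.imread('pics/w_g2.png')[90:330,160:480]
# block position before/after
for im in(x,y):
    g=(im.max(2)<60).astype(np.uint8)[90:200,130:180]; ys,xs=np.nonzero(g); print(xs.min()+130,xs.max()+130,ys.min()+90,ys.max()+90)
E
```

```text
[[ 0.5607  0.6966 -0.0236 -0.0406  0.5391 -0.0101  0.1   ]
 [ 0.5624 -0.0906 -0.4435 -0.252   0.5389 -0.0101  0.0997]
 [ 0.5628  0.4221 -0.1226 -0.0377  0.5388 -0.0101  0.0995]
 [ 0.5618  0.4303 -0.7672 -0.7149  0.5387 -0.01    0.0995]]
130 176 137 194
130 179 123 172
```

```bash
python3 - <<'E'
from h import *
im=cv2.imread('pics/w_g2.png'); s=snap('scene','s_g2.png')
a=cv2.resize(im[90:330,160:480],(560,420),interpolation=cv2.INTER_CUBIC)
b=cv2.resize(cv2.cvtColor(s['color'],cv2.COLOR_RGB2BGR)[150:255,285:345],(240,420),interpolation=cv2.INTER_CUBIC)
cv2.imwrite('pics/c_g2.png',np.hstack([a,b]))
E
```

```text
(no output)
```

View pics/c_g2.png

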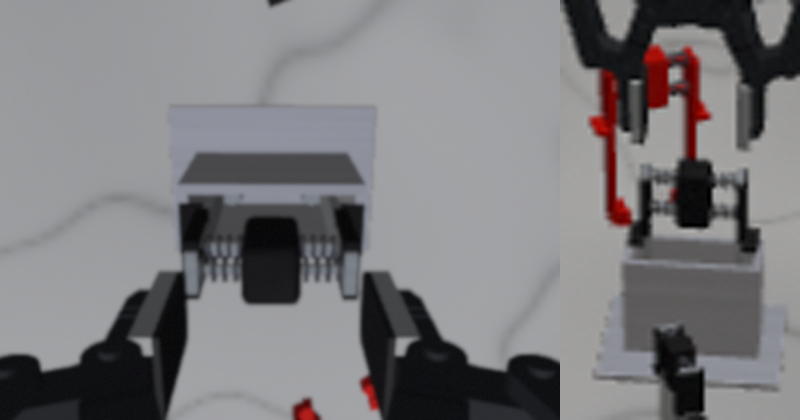

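```bash
python3 - <<'E'
from h import *
d=load('w_g.png')
f=lambda P:((proj(d,P)-[160,90])*2).round(0)
c=np.array([.5395,-.0103,0])
for z in(.078,.085,.095,.105,.116): print('left(+y) pad inner edge z',z,'x+11',f(c+[.011,.0237,z]),'x-11',f(c+[-.011,.0237,z]))
print('block top z.116', [f(c+[sx*.009,sy*.009,.116]) for sx in(-1,1) for sy in(-1,1)])
print('ledge', f(c+[.01,.024,.073]), f(c+[.01,.031,.073]))
print('rim z.062 pocket far', f(c+[.011,.033,.062]),f(c+[.011,-.033,.062]), 'near',f(c+[-.011,.033,.062]))
E
```

```text
left(+y) pad inner edge z 0.078 x+11 [227. 261.] x-11 [233. 330.]
left(+y) pad inner edge z 0.085 x+11 [223. 270.] x-11 [230. 341.]
left(+y) pad inner edge z 0.095 x+11 [218. 283.] x-11 [225. 358.]
left(+y) pad inner edge z 0.105 x+11 [213. 299.] x-11 [220. 377.]
left(+y) pad inner edge z 0.116 x+11 [206. 318.] x-11 [214. 400.]
block top z.116 [array([349., 388.]), array([274., 391.]), array([347., 320.]), array([269., 323.])]
ledge [228. 258.] [205. 259.]
rim z.062 pocket far [204. 245.] [415. 236.] near [210. 309.]
```

```bash
python3 - <<'E'
from h import *
W=load('w_g2.png');S=load('s_g2.png')
def tri(a,b):
    (d1,p1),(d2,p2)=a,b; r1=ray(d1,*p1);r2=ray(d2,*p2)
    A=np.c_[r1,-r2]; t=np.linalg.lstsq(A,d2['eye']-d1['eye'],rcond=None)[0]
    P=d1['eye']+r1*t[0];Q=d2['eye']+r2*t[1]; return ((P+Q)/2).round(4),(P-Q).round(4)
print('+y tip',tri((W,(266.9,246)),(S,(330.5,187))))
print('-y tip',tri((W,(366.9,247)),(S,(303.7,185))))
for x in(.53,.54,.55): 
    r=ray(S,317,186);t=(x-S['eye'][0])/r[0]; print(x,S['eye']+r*t)
# red tongs/tongs in stand: top triangulation
print('tongs block top/-x edge wrist', onz(W,160+271/1.75,90+302/1.75,.116))
t=snap('top','t_g2.png'); cv2.imwrite('pics/c_t.png',cv2.resize(cv2.cvtColor(t['color'],cv2.COLOR_RGB2BGR)[130:330,220:420],(600,600),interpolation=cv2.INTER_CUBIC))
E
```

```text
+y tip (array([0.5483, 0.0145, 0.1327]), array([ 0.0009, -0.0047, -0.0013]))
-y tip (array([ 0.5479, -0.0367,  0.1361]), array([ 0.    ,  0.0031, -0.0005]))
0.53 [ 0.53       -0.01181299  0.12416377]
0.54 [ 0.54       -0.01129201  0.13014991]
0.55 [ 0.55       -0.01077104  0.13613604]
tongs block top/-x edge wrist [ 0.5304745  -0.00998563  0.116     ]
```

View pics/c_t.png

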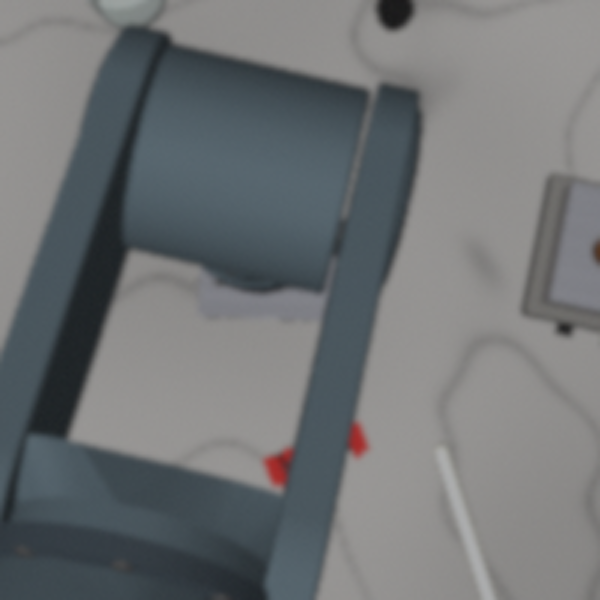

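The triangulated fingertips sit about 34 mm behind the reported TCP: both cameras agree, and it explains the slip at the top of the plates. I reopen and go lower, carefully.

Call:
{"name": "arm_command", "arguments": {"plan": [0,0,0,0,0,0,0,0,0,0,10,0,0,0,12,0,0,0,5,0,0,0,2,0,0,0,0,0], "grip": 1.0}}

```text
time_s: 12.35
eef_pos: [0.5386, -0.01, 0.0701]
eef_rot: [-0.0, 1.0, -0.022, -0.001]
wrist_force: [1.4, -0.3, 0.9]
opening: 0.995
```

Call:
{"name": "arm_command", "arguments": {"plan": [0,0,5,0,0,0,5,0,0,0,3,0,0,0,0,0]}}

```text
time_s: 12.75
eef_pos: [0.5386, -0.01, 0.0572]
eef_rot: [-0.0, 1.0, -0.022, -0.0]
wrist_force: [0.0, -0.2, -0.2]
opening: 1.0
```

```bash
python3 - <<'E'
from h import *
W=snap('wrist','w_5.png');S=snap('scene','s_5.png'); o=ctrl.get_obs(); print(o['eef_pos'],o['wrist_force'],o['opening'])
a=cv2.resize(cv2.imread('pics/w_5.png')[70:330,130:510],(500,342),interpolation=cv2.INTER_CUBIC)
b=cv2.resize(cv2.imread('pics/s_5.png')[155:255,275:363],(300,342),interpolation=cv2.INTER_CUBIC)
cv2.imwrite('pics/c_5.png',np.hstack([a,b]))
E
```

```text
[ 0.5390009  -0.01008431  0.05773404] [ 1.15400713 -0.73721923  1.65769869] 1.0010946330906256
```

View pics/c_5.png

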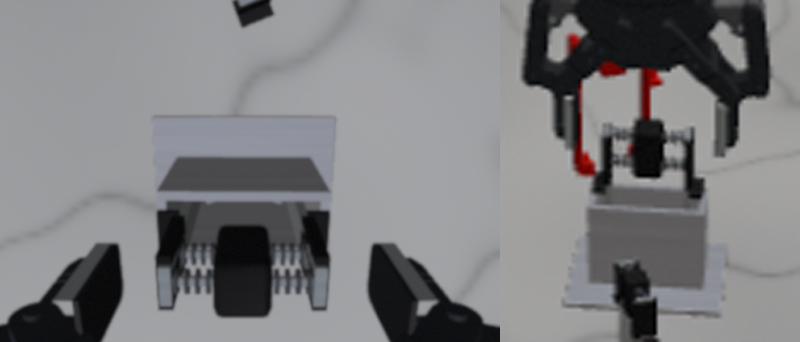

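Call:
{"name": "arm_command", "arguments": {"plan": [0,0,5,0,0,0,5,0,0,0,3,0,0,0,0,0]}}

```text
time_s: 13.25
eef_pos: [0.5384, -0.01, 0.044]
eef_rot: [-0.0, 1.0, -0.022, -0.001]
wrist_force: [0.4, 0.2, -0.3]
opening: 1.002
```

Call:
{"name": "arm_command", "arguments": {"plan": [0,0,0,0,0,0,0,0,0,0,0,0,0,0,0,0,0,0,0,0], "grip": 0.6}}

```text
time_s: 13.75
eef_pos: [0.5395, -0.0102, 0.0453]
eef_rot: [0.0, 1.0, -0.022, 0.001]
wrist_force: [-0.6, 0.6, 3.6]
opening: 0.602
```

Call:
{"name": "arm_command", "arguments": {"plan": [0,0,-2,0,0,0,-4,0,0,0,-5,0,0,0,-5,0,0,0,-4,0,0,0,0,0,0,0,0,0]}}

```text
time_s: 14.45
eef_pos: [0.5391, -0.0101, 0.0649]
eef_rot: [0.0, 1.0, -0.022, 0.0]
wrist_force: [0.8, -0.5, -0.7]
opening: 0.6
```

```bash
python3 - <<'E'
from h import *
a=[]
for i in range(4):
    d=snap('wrist','w_6.png' if i==3 else None); o=ctrl.get_obs(); a.append(np.r_[o['opening'],o['wrist_force'],o['eef_pos']])
print(np.array(a).round(4))
for f in('w_5.png','w_6.png'):
    im=cv2.imread('pics/'+f); g=(im.max(2)<60).astype(np.uint8)[200:330,295:335]; ys,xs=np.nonzero(g); print(ys.min()+200,ys.max()+200)
E
```

```text
[[ 0.6001 -0.5868  0.7999 -0.852   0.5389 -0.0101  0.0647]
 [ 0.5996  0.1334  0.3559 -1.6906  0.5388 -0.0101  0.0646]
 [ 0.6009  0.0475  0.3636 -0.8246  0.5388 -0.0101  0.0646]
 [ 0.6019  0.4043 -0.1052 -1.2229  0.5388 -0.0101  0.0645]]
241 309
252 329
```

Call:
{"name": "arm_command", "arguments": {"plan": [0,0,-10,0,0,0,-20,0,0,0,-20,0,0,0,-20,0,0,0,-20,0,0,0,-10,0,0,0,0,0]}}

```text
time_s: 15.35
eef_pos: [0.5403, -0.0104, 0.1668]
eef_rot: [0.0, 1.0, -0.022, 0.002]
wrist_force: [0.5, -1.4, -0.9]
opening: 0.595
```

```bash
python3 - <<'E'
from h import *
a=[]
for i in range(3):
    d=snap('wrist','w_7.png' if i==2 else None); o=ctrl.get_obs(); a.append(np.r_[o['opening'],o['wrist_force'],o['eef_pos']])
print(np.array(a).round(4)); S=snap('scene','s_7.png')
for f in('w_6.png','w_7.png'):
    im=cv2.imread('pics/'+f); g=(im.max(2)<60).astype(np.uint8)[200:360,290:340]; 
    for r in(270,290,310): print(f,r,np.nonzero(g[r-200])[0][[0,-1]]+290)
    ys,xs=np.nonzero(g); print(ys.min()+200,ys.max()+200)
o=ctrl.get_obs();z=o['eef_pos'][2]
# predicted scene pixels of jaws bottom
print('pred jaw bottoms',[proj(S,[.539,-.010+s*.027,z-.0413]).round(1) for s in(-1,1)])
a=cv2.resize(cv2.imread('pics/w_7.png')[70:380,130:510],(460,376),interpolation=cv2.INTER_CUBIC)
b=cv2.resize(cv2.imread('pics/s_7.png')[110:250,260:376],(312,376),interpolation=cv2.INTER_CUBIC)
cv2.imwrite('pics/c_7.png',np.hstack([a,b]))
E
```

```text
[[ 0.602  -0.1192 -0.5062  0.0404  0.5394 -0.0102  0.1653]
 [ 0.5981 -1.0758  0.2455 -1.2873  0.5387 -0.01    0.1643]
 [ 0.5986 -1.3543  1.2937 -1.1429  0.5383 -0.01    0.1638]]
w_6.png 270 [296 336]
w_6.png 290 [293 339]
w_6.png 310 [293 339]
252 359
w_7.png 270 [296 336]
w_7.png 290 [293 339]
w_7.png 310 [293 339]
254 359
pred jaw bottoms [array([304.7, 188.7]), array([330.6, 189.4])]
```

View pics/c_7.png

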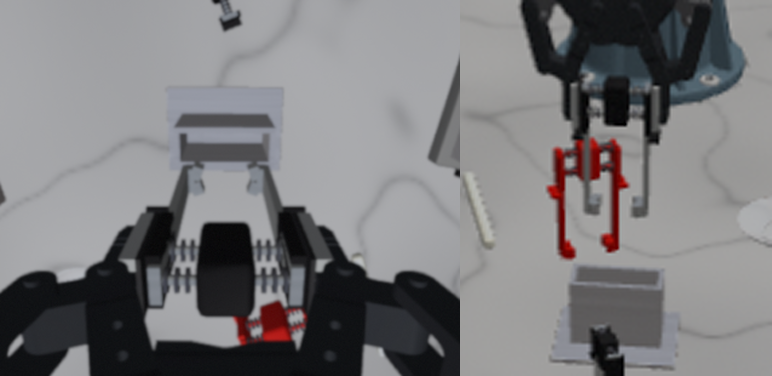

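Tongs held: block at pixel x 293–339 in both frames, jaws at wrist px (293,219)/(341,219) and scene (309,190)/(326,190), with heights as predicted. Next I move to the near (-x) side of the vial, drop to neck height and slide in sideways.

Call:
{"name": "arm_command", "arguments": {"plan": [-1.3,12,0,0,-3,22,0,0,-3,25,0,0,-3,25,0,0,-3,25,0,0,-3,25,0,0,-3,25,0,0,-3,25,0,0,-3,25,0,0,-2,20,0,0,-1,10,0,0,0,0,10,0,0,0,15,0,0,0,15,0,0,0,8,0,0,0,0,0,0,0,0,0]}}

```text
time_s: 17.25
eef_pos: [0.5003, -0.2471, 0.1166]
eef_rot: [-0.0, 1.0, -0.022, -0.0]
wrist_force: [0.1, -0.6, -0.5]
opening: 0.605
```

```bash
python3 - <<'E'
from h import *
W=snap('wrist','w_8.png');W=snap('wrist','w_8.png'); o=ctrl.get_obs(); print(o['eef_pos'],o['wrist_force'],o['opening'])
p=o['eef_pos']
c=W['color'].astype(int); m=(c.min(2)>150).astype(np.uint8)
from m import blob
for s,ce in blob(W,m,200,60,300,190): print(s,ce,[onz(W,*ce,z).round(4)[:2] for z in(.097,.069,.095)])
print('pred jaw px',[proj(W,p+[0,s*.0115,-.0313]).round(0) for s in(1,-1)],'pred cap',proj(W,[.5445,-.2477,.097]))
a=cv2.resize(cv2.imread('pics/w_8.png')[70:370,160:480],(560,525),interpolation=cv2.INTER_CUBIC); cv2.imwrite('pics/c_8.png',a)
E
```

```text
[ 0.50074638 -0.24773174  0.11744626] [ 0.56291792  1.15535482 -1.51239466] 0.6006140156100809
[200, 60, 300, 190, 19574] [306.9, 127.2] [array([ 0.5617, -0.2457]), array([ 0.5599, -0.2448]), array([ 0.5616, -0.2456])]
[297, 143, 31, 30, 710] [312.5, 157.4] [array([ 0.5437, -0.2481]), array([ 0.5392, -0.2476]), array([ 0.5433, -0.2481])]
[366, 149, 31, 30, 719] [381.1, 163.1] [array([ 0.5384, -0.2897]), array([ 0.5332, -0.2952]), array([ 0.5381, -0.2901])]
[265, 167, 20, 6, 49] [273.8, 169.4] [array([ 0.5373, -0.2241]), array([ 0.532 , -0.2202]), array([ 0.5369, -0.2239])]
[446, 168, 33, 33, 856] [462.0, 183.8] [array([ 0.5234, -0.341 ]), array([ 0.516 , -0.3539]), array([ 0.5229, -0.3419])]
[282, 201, 69, 49, 2010] [315.4, 231.2] [array([ 0.4957, -0.2478]), array([ 0.4843, -0.2472]), array([ 0.4949, -0.2478])]
[470, 201, 30, 49, 1137] [487.4, 225.9] [array([ 0.4942, -0.3607]), array([ 0.4826, -0.3765]), array([ 0.4933, -0.3619])]
[359, 217, 119, 33, 2443] [416.4, 235.6] [array([ 0.4896, -0.3137]), array([ 0.4773, -0.3226]), array([ 0.4887, -0.3143])]
pred jaw px [array([298., 219.]), array([332., 217.])] pred cap [311.7201743  156.04555224]
```

View pics/c_8.png

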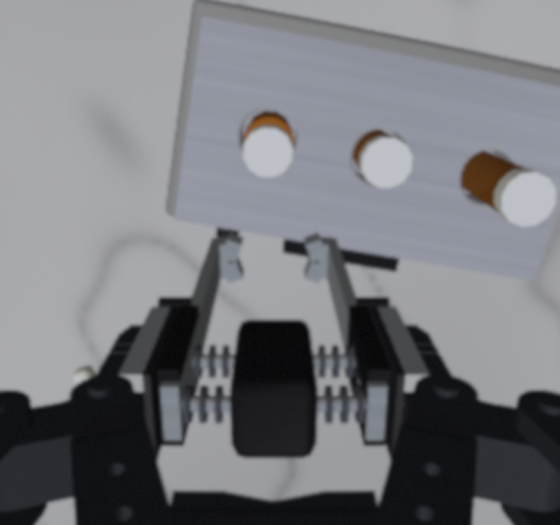

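Call:
{"name": "arm_command", "arguments": {"plan": [4,0,0.5,0,8,-0.5,0.5,0,8,-0.5,0,0,8,-0.5,0,0,8,-0.2,0,0,5,0,0,0,2.5,0,0,0,0,0,0,0,0,0,0,0,0,0,0,0]}}

```text
time_s: 18.35
eef_pos: [0.5435, -0.2478, 0.1157]
eef_rot: [-0.0, 1.0, -0.022, -0.0]
wrist_force: [0.3, 0.1, -1.4]
opening: 0.6
```

```bash
cat > st.py <<'E'
from h import *
def st(n=4,fn=None):
    a=[]
    for i in range(n):
        d=snap('wrist',fn if i==n-1 else None); o=ctrl.get_obs(); a.append(np.r_[o['time_s'],o['opening'],o['wrist_force'],o['torque'],o['eef_pos']])
    print(np.mean(a,0).round(4)); return d
E
python3 - <<'E'
from st import *; from m import blob
W=st(4,'w_9.png')
c=W['color'].astype(int); m=(c.min(2)>160).astype(np.uint8)
for s,ce in blob(W,m,260,150,110,100): print(s,ce,onz(W,*ce,.097).round(4))
E
```

```text
[ 1.8475e+01  6.0010e-01 -6.0720e-01 -7.0500e-02 -1.4114e+00  6.7000e-03
  7.6000e-03  1.2000e-03  5.4350e-01 -2.4790e-01  1.1580e-01]
[260, 150, 9, 62, 294] [262.5, 171.2] [ 0.5797 -0.2177  0.097 ]
[302, 212, 27, 26, 552] [315.1, 224.3] [ 0.5439 -0.2482  0.097 ]
[366, 214, 4, 17, 44] [368.0, 221.7] [ 0.5441 -0.2819  0.097 ]
```

Call:
{"name": "arm_command", "arguments": {"plan": [0,0,0,0,0,0,0,0,0,0,0,0], "grip": 0.46}}

```text
time_s: 18.85
eef_pos: [0.5437, -0.2478, 0.1158]
eef_rot: [-0.0, 1.0, -0.022, -0.0]
wrist_force: [0.2, 0.8, -0.6]
opening: 0.46
```

```bash
python3 -c "from st import *; st(4)"
```

```text
[ 1.8975e+01  4.6200e-01 -7.5000e-03 -1.2110e-01 -7.5910e-01  5.0000e-04
 -9.7000e-03  2.0000e-04  5.4370e-01 -2.4790e-01  1.1580e-01]
```

Call:
{"name": "arm_command", "arguments": {"plan": [0,0,0,0,0,0,0,0], "grip": 0.42}}

```text
time_s: 19.25
eef_pos: [0.5437, -0.2478, 0.1158]
eef_rot: [-0.0, 1.0, -0.022, -0.0]
wrist_force: [-0.3, 0.2, -0.9]
opening: 0.425
```

```bash
python3 -c "from st import *; st(4)"
```

```text
[ 1.9375e+01  4.1920e-01 -4.6730e-01 -1.7830e-01 -7.8220e-01  6.6000e-03
 -9.9000e-03  1.7500e-02  5.4370e-01 -2.4780e-01  1.1580e-01]
```

Call:
{"name": "arm_command", "arguments": {"plan": [0,0,0,0,0,0,0,0], "grip": 0.41}}

```text
time_s: 19.65
eef_pos: [0.5438, -0.2478, 0.1158]
eef_rot: [0.0, 1.0, -0.022, 0.0]
wrist_force: [0.5, 1.3, -0.9]
opening: 0.413
```

```bash
python3 -c "from st import *; st(6)"
```

```text
[ 1.9825e+01  4.1350e-01 -2.9730e-01  2.6120e-01 -9.4460e-01  4.8400e-02
 -1.5600e-02  2.1000e-02  5.4370e-01 -2.4780e-01  1.1580e-01]
```

Call:
{"name": "arm_command", "arguments": {"plan": [0,0,0,0,0,0,0,0], "grip": 0.404}}

```text
time_s: 20.15
eef_pos: [0.5437, -0.2478, 0.1158]
eef_rot: [0.0, 1.0, -0.022, 0.0]
wrist_force: [0.3, 1.0, -0.2]
opening: 0.404
```

```bash
python3 -c "from st import *; st(6)"
```

```text
[ 2.0325e+01  4.0830e-01 -1.3540e-01  2.6980e-01 -4.0600e-02  7.7000e-02
 -2.3400e-02 -5.8000e-03  5.4380e-01 -2.4790e-01  1.1580e-01]
```

Call:
{"name": "arm_command", "arguments": {"plan": [0,0,0,0,0,0,0,0], "grip": 0.402}}

```text
time_s: 20.65
eef_pos: [0.5438, -0.2479, 0.1159]
eef_rot: [0.0, 1.0, -0.022, 0.0]
wrist_force: [-0.2, -0.4, 0.7]
opening: 0.408
```

```bash
python3 -c "from st import *; st(14,'w_10.png')"
```

```text
[ 2.1025e+01  4.0490e-01  1.3440e-01  5.5780e-01  3.7130e-01  1.1900e-01
 -1.4500e-02 -3.1000e-03  5.4380e-01 -2.4790e-01  1.1580e-01]
```

Call:
{"name": "arm_command", "arguments": {"plan": [0,0,-2,0,0,0,-3,0,0,0,-5,0,0,0,-8,0,0,0,-8,0,0,0,-4,0,0,0,0,0,0,0,0,0]}}

```text
time_s: 22.15
eef_pos: [0.5437, -0.2479, 0.1459]
eef_rot: [0.0, 1.0, -0.022, 0.0]
wrist_force: [-0.9, 0.7, -0.1]
opening: 0.405
```

```bash
python3 - <<'E'
from st import *; from m import blob
W=st(8,'w_11.png')
for f in('w_10.png','w_11.png'):
    W=load(f);c=W['color'].astype(int)
    for th in(150,165):
        m=(c.min(2)>th).astype(np.uint8)
        for s,ce in blob(W,m,285,195,60,60): print(f,th,s,ce)
    print(c[224,300:332:3].min(1), c[205:250:3,315].min(1))
E
```

```text
[ 2.2375e+01  4.0520e-01  8.7700e-02 -1.6900e-02 -1.3794e+00  1.0900e-02
 -3.5000e-03 -1.3000e-03  5.4350e-01 -2.4770e-01  1.4540e-01]
w_10.png 150 [303, 212, 28, 27, 594] [316.2, 224.9]
w_10.png 165 [304, 213, 26, 25, 518] [316.3, 224.7]
[127 163 188 188 188 188 188 188 188 187 151] [ 17  88 132 187 188 188 188 188 188 188 185 151 144 145 147]
w_11.png 150 [303, 212, 28, 27, 598] [316.1, 225.1]
w_11.png 150 [296, 238, 42, 16, 294] [310.8, 244.7]
w_11.png 165 [304, 213, 26, 25, 522] [316.3, 224.8]
[128 164 188 188 188 188 188 188 188 188 151] [ 15  90 130 187 188 188 188 188 188 188 186 152 157 164 164]
```

Vial held: its cap stays at (316,225) through a 30 mm lift, and the load is 1.38 N against an expected 1.32 N. Next I carry it high to just short of the reader.

Call:
{"name": "arm_command", "arguments": {"plan": [0,0,-10,0,0,0,-20,0,0,0,-20,0,0,0,-18,0,0,-5,-7,0,-1,-12,0,0,-3,-20,0,0,-4,-28,0,0,-4,-28,0,0,-4,-28,0,0,-4,-28,0,0,-4,-28,0,0,-4,-28,0,0,-4,-28,0,0,-4,-28,0,0,-4,-28,0,0,-4,-28,0,0,-4,-28,0,0,-4,-28,0,0,-4,-28,0,0]}}

```text
time_s: 24.55
eef_pos: [0.5032, 0.1576, 0.2194]
eef_rot: [-0.0, 1.0, -0.022, -0.001]
wrist_force: [0.0, -0.0, -1.9]
opening: 0.407
```

Call:
{"name": "arm_command", "arguments": {"plan": [-4,-28,0,0,-4,-28,0,0,-3,-24,0,0,-3,-18,0,0,-1,-11,0,0,0,-4,0,0,0,0,0,0,0,0,0,0,0,0,0,0]}}

```text
time_s: 25.45
eef_pos: [0.4956, 0.268, 0.2207]
eef_rot: [0.0, 1.0, -0.023, -0.0]
wrist_force: [-0.1, -0.2, -1.0]
opening: 0.408
```

```bash
python3 - <<'E'
from st import *; from m import blob
W=st(4,'w_12.png'); o=ctrl.get_obs(); p=o['eef_pos']; print(p)
c=W['color'].astype(int)
pc=proj(W,[.5605,.2753,.075]); print('pred well px',pc)
m=(c.max(2)<115).astype(np.uint8)
x,y=(pc-25).astype(int)
for s,ce in blob(W,m,x,y,50,50): print(s,ce,onz(W,s[0]+(s[2]-1)/2,s[1]+(s[3]-1)/2,.075).round(4),onz(W,*ce,.075).round(4))
m=(c.min(2)>165).astype(np.uint8)
for s,ce in blob(W,m,285,195,60,60): print('cap',s,ce,(onz(W,*ce,p[2]-.0188)-p).round(4))
m[:]=(c.min(2)>150)
for s,ce in blob(W,m,285,195,60,60): print('cap',s,ce,(onz(W,s[0]+(s[2]-1)/2,s[1]+(s[3]-1)/2,p[2]-.0188)-p).round(4))
E
```

```text
[ 2.5575e+01  4.0490e-01 -2.4690e-01  2.4620e-01 -1.7696e+00 -2.1200e-02
 -2.7700e-02  5.5000e-03  4.9570e-01  2.6820e-01  2.2080e-01]
[0.49570836 0.26830262 0.22086844]
pred well px [304.86378377 114.67043898]
[289, 97, 34, 36, 235] [305.2, 114.7] [0.5606 0.2747 0.075 ] [0.5605 0.275  0.075 ]
[295, 105, 21, 21, 335] [304.8, 115.2] [0.5602 0.2752 0.075 ] [0.56   0.2754 0.075 ]
cap [304, 213, 26, 25, 532] [316.3, 225.0] [-0.0002 -0.0012 -0.0188]
cap [328, 195, 17, 24, 146] [338.4, 200.9] [ 0.0117 -0.0141 -0.0188]
cap [285, 197, 17, 17, 119] [290.5, 204.2] [ 0.0139  0.0128 -0.0188]
cap [296, 212, 42, 42, 1152] [316.3, 233.0] [-0.0053 -0.0011 -0.0188]
```

Call:
{"name": "arm_command", "arguments": {"plan": [5,-1,0,0,10,-2,0,0,14,-2.5,0,0,14,-2,0,0,12,-2,0,0,7,-1,0,0,2.5,-0.3,0,0,0,0,10,0,0,0,15,0,0,0,15,0,0,0,12,0,0,0,6,0,0,0,0,0,0,0,0,0]}}

```text
time_s: 27.05
eef_pos: [0.5606, 0.2768, 0.163]
eef_rot: [-0.0, 1.0, -0.022, 0.0]
wrist_force: [0.0, 0.4, -0.9]
opening: 0.407
```

```bash
python3 -c "from st import *; st(4)"
```

```text
[ 2.7175e+01  4.0580e-01 -2.2700e-01 -1.6800e-01 -1.4299e+00  4.4000e-03
  1.4600e-02 -1.5100e-02  5.6100e-01  2.7690e-01  1.6370e-01]
```

Call:
{"name": "arm_command", "arguments": {"plan": [-0.4,0.7,2,0,0,0,3,0,0,0,3,0,0,0,2,0,0,0,0,0,0,0,0,0]}}

```text
time_s: 27.85
eef_pos: [0.5599, 0.276, 0.1527]
eef_rot: [0.0, 1.0, -0.022, -0.0]
wrist_force: [1.0, 0.9, -1.6]
opening: 0.403
```

```bash
python3 -c "from st import *; st(4)"
```

```text
[ 2.7975e+01  4.0440e-01 -1.1570e-01  1.1490e-01 -1.4827e+00  3.3000e-03
  2.2400e-02  7.2000e-03  5.6010e-01  2.7610e-01  1.5290e-01]
```

Call:
{"name": "arm_command", "arguments": {"plan": [0,0,1,0,0,0,1,0,0,0,1,0,0,0,0,0]}}

```text
time_s: 28.45
eef_pos: [0.5598, 0.276, 0.1495]
eef_rot: [0.0, 1.0, -0.022, -0.0]
wrist_force: [0.2, -0.2, -1.1]
opening: 0.405
```

Call:
{"name": "arm_command", "arguments": {"plan": [0,0,1,0,0,0,1,0,0,0,0,0]}}

```text
time_s: 28.75
eef_pos: [0.5599, 0.276, 0.1476]
eef_rot: [0.0, 1.0, -0.022, -0.0]
wrist_force: [0.1, 0.0, -1.7]
opening: 0.404
```

```bash
python3 -c "from st import *; st(3)"
```

```text
[ 2.8850e+01  4.0560e-01  2.2180e-01 -2.3550e-01 -1.6047e+00 -2.3500e-02
 -3.9000e-03 -1.7700e-02  5.5990e-01  2.7600e-01  1.4770e-01]
```

Bottom is at 66.9 mm, 8 mm inside the mouth, with no side force. I continue in small steps.

Call:
{"name": "arm_command", "arguments": {"plan": [0,0,1,0,0,0,1,0,0,0,0,0]}}

```text
time_s: 29.2
eef_pos: [0.5602, 0.276, 0.146]
eef_rot: [0.0, 1.0, -0.022, 0.0]
wrist_force: [-0.6, -0.3, -0.1]
opening: 0.405
```

Call:
{"name": "arm_command", "arguments": {"plan": [0,0,1,0,0,0,0,0]}}

```text
time_s: 29.4
eef_pos: [0.5603, 0.276, 0.1451]
eef_rot: [-0.0, 1.0, -0.022, 0.0]
wrist_force: [-0.1, 0.1, 0.8]
opening: 0.404
```

Call:
{"name": "arm_command", "arguments": {"plan": [0,0,1,0,0,0,0,0]}}

```text
time_s: 29.6
eef_pos: [0.5602, 0.2761, 0.144]
eef_rot: [-0.0, 1.0, -0.022, 0.0]
wrist_force: [-0.3, -1.3, 1.3]
opening: 0.405
```

Call:
{"name": "arm_command", "arguments": {"plan": [0,0,1,0,0,0,0,0]}}

```text
time_s: 29.8
eef_pos: [0.5601, 0.2761, 0.1427]
eef_rot: [-0.0, 1.0, -0.022, 0.0]
wrist_force: [0.0, -0.2, 2.6]
opening: 0.405
```

```bash
python3 -c "from st import *; st(3)"
```

```text
[ 2.9900e+01  4.0490e-01  5.7350e-01 -4.5000e-01  1.4276e+00 -1.0640e-01
 -1.6210e-01  1.5900e-02  5.6000e-01  2.7610e-01  1.4270e-01]
```

Call:
{"name": "arm_command", "arguments": {"plan": [0,0,0.7,0,0,0,0,0]}}

```text
time_s: 30.15
eef_pos: [0.5599, 0.2761, 0.142]
eef_rot: [-0.0, 1.0, -0.022, -0.0]
wrist_force: [0.4, -0.3, 2.2]
opening: 0.402
```

Call:
{"name": "arm_command", "arguments": {"plan": [0,0,0.7,0,0,0,0,0]}}

```text
time_s: 30.35
eef_pos: [0.5599, 0.2761, 0.1412]
eef_rot: [-0.0, 1.0, -0.022, -0.0]
wrist_force: [0.9, 0.8, 0.5]
opening: 0.404
```

Call:
{"name": "arm_command", "arguments": {"plan": [0,0,0.7,0,0,0,0,0]}}

```text
time_s: 30.55
eef_pos: [0.5599, 0.2761, 0.1405]
eef_rot: [-0.0, 1.0, -0.022, -0.0]
wrist_force: [-0.2, -0.7, 1.7]
opening: 0.398
```

Call:
{"name": "arm_command", "arguments": {"plan": [0,0,0.7,0,0,0,0,0]}}

```text
time_s: 30.75
eef_pos: [0.5599, 0.276, 0.1398]
eef_rot: [0.0, 1.0, -0.022, -0.0]
wrist_force: [0.7, -0.0, 0.3]
opening: 0.404
```

Call:
{"name": "arm_command", "arguments": {"plan": [0,0,0.7,0,0,0,0,0]}}

```text
time_s: 30.95
eef_pos: [0.5599, 0.276, 0.1391]
eef_rot: [0.0, 1.0, -0.022, -0.0]
wrist_force: [0.4, 0.6, 1.1]
opening: 0.404
```

Call:
{"name": "arm_command", "arguments": {"plan": [0,0,0.7,0,0,0,0,0]}}

```text
time_s: 31.15
eef_pos: [0.5599, 0.276, 0.1384]
eef_rot: [0.0, 1.0, -0.022, -0.0]
wrist_force: [0.1, -0.1, 0.4]
opening: 0.4
```

Call:
{"name": "arm_command", "arguments": {"plan": [0,0,0.7,0,0,0,0,0]}}

```text
time_s: 31.35
eef_pos: [0.5599, 0.276, 0.1377]
eef_rot: [0.0, 1.0, -0.022, -0.0]
wrist_force: [0.4, -0.7, 0.7]
opening: 0.402
```

Call:
{"name": "arm_command", "arguments": {"plan": [0,0,0.7,0,0,0,0,0]}}

```text
time_s: 31.55
eef_pos: [0.5599, 0.276, 0.137]
eef_rot: [0.0, 1.0, -0.022, -0.0]
wrist_force: [0.2, -0.3, 0.7]
opening: 0.407
```

Call:
{"name": "arm_command", "arguments": {"plan": [0,0,0.7,0,0,0,0,0]}}

```text
time_s: 31.75
eef_pos: [0.5599, 0.276, 0.1364]
eef_rot: [0.0, 1.0, -0.022, -0.0]
wrist_force: [1.1, 0.6, 1.2]
opening: 0.399
```

Call:
{"name": "arm_command", "arguments": {"plan": [0,0,0.7,0,0,0,0,0]}}

```text
time_s: 31.95
eef_pos: [0.56, 0.276, 0.1357]
eef_rot: [0.0, 1.0, -0.022, -0.0]
wrist_force: [1.1, -0.6, 0.8]
opening: 0.402
```

Call:
{"name": "arm_command", "arguments": {"plan": [0,0,0.7,0,0,0,0,0]}}

```text
time_s: 32.15
eef_pos: [0.56, 0.276, 0.135]
eef_rot: [-0.0, 1.0, -0.022, -0.0]
wrist_force: [1.0, -0.3, 0.7]
opening: 0.405
```

Call:
{"name": "arm_command", "arguments": {"plan": [0,0,0.7,0,0,0,0,0]}}

```text
time_s: 32.35
eef_pos: [0.56, 0.276, 0.1343]
eef_rot: [-0.0, 1.0, -0.022, -0.0]
wrist_force: [1.6, -0.2, 1.5]
opening: 0.401
```

Call:
{"name": "arm_command", "arguments": {"plan": [0,0,0.7,0,0,0,0,0]}}

```text
time_s: 32.55
eef_pos: [0.56, 0.276, 0.1335]
eef_rot: [0.0, 1.0, -0.022, -0.0]
wrist_force: [1.0, -0.1, 0.3]
opening: 0.403
```

Call:
{"name": "arm_command", "arguments": {"plan": [0,0,0.7,0,0,0,0,0]}}

```text
time_s: 32.75
eef_pos: [0.5599, 0.276, 0.1329]
eef_rot: [0.0, 1.0, -0.022, -0.0]
wrist_force: [1.7, -0.5, 0.5]
opening: 0.406
```

Call:
{"name": "arm_command", "arguments": {"plan": [0,0,0.7,0,0,0,0,0]}}

```text
time_s: 32.95
eef_pos: [0.56, 0.276, 0.1323]
eef_rot: [-0.0, 1.0, -0.022, 0.0]
wrist_force: [1.1, -0.2, 1.7]
opening: 0.403
```

Call:
{"name": "arm_command", "arguments": {"plan": [0.3,0,0.6,0,0,0,0,0]}}

```text
time_s: 33.15
eef_pos: [0.5604, 0.2761, 0.1322]
eef_rot: [-0.0, 1.0, -0.022, 0.0]
wrist_force: [-1.4, -1.1, 3.8]
opening: 0.405
```

Call:
{"name": "arm_command", "arguments": {"plan": [0,0,0.6,0,0,0,0,0]}}

```text
time_s: 33.35
eef_pos: [0.5607, 0.2761, 0.1321]
eef_rot: [-0.0, 1.0, -0.022, 0.001]
wrist_force: [-0.2, 0.6, 8.1]
opening: 0.408
```

Call:
{"name": "arm_command", "arguments": {"plan": [0,0,0.6,0,0,0,0,0]}}

```text
time_s: 33.55
eef_pos: [0.5611, 0.2762, 0.1321]
eef_rot: [-0.0, 1.0, -0.022, 0.001]
wrist_force: [-1.0, -1.5, 8.5]
opening: 0.405
```

Call:
{"name": "arm_command", "arguments": {"plan": [0,0,0.6,0,0,0,0,0]}}

```text
time_s: 33.75
eef_pos: [0.5615, 0.2762, 0.1319]
eef_rot: [-0.0, 1.0, -0.022, 0.001]
wrist_force: [-1.3, -0.8, 11.0]
opening: 0.407
```

Call:
{"name": "arm_command", "arguments": {"plan": [-0.3,0,0.6,0,0,0,0,0]}}

```text
time_s: 33.95
eef_pos: [0.5616, 0.2762, 0.1317]
eef_rot: [-0.0, 1.0, -0.022, 0.002]
wrist_force: [-0.1, -1.2, 10.7]
opening: 0.402
```

```bash
python3 -c "from st import *; st(4)"
```

```text
[ 3.40750e+01  4.03600e-01 -3.12800e-01 -1.41190e+00  1.16517e+01
 -3.65600e-01  9.87000e-02 -1.24000e-02  5.61600e-01  2.76200e-01
  1.31700e-01]
```

Call:
{"name": "arm_command", "arguments": {"plan": [-0.2,0,0.6,0,0,0,0,0]}}

```text
time_s: 34.35
eef_pos: [0.5617, 0.2763, 0.1314]
eef_rot: [-0.0, 1.0, -0.022, 0.002]
wrist_force: [-0.4, -0.8, 12.6]
opening: 0.405
```

Call:
{"name": "arm_command", "arguments": {"plan": [-0.2,0,0.6,0,0,0,0,0]}}

```text
time_s: 34.55
eef_pos: [0.5617, 0.2763, 0.131]
eef_rot: [-0.0, 1.0, -0.022, 0.003]
wrist_force: [0.1, -1.3, 13.1]
opening: 0.403
```

```bash
python3 -c "from st import *; st(4)"
```

```text
[ 3.46750e+01  4.04800e-01  1.74400e-01 -1.86150e+00  1.30161e+01
 -4.25200e-01 -1.72000e-02 -1.03000e-02  5.61700e-01  2.76300e-01
  1.31000e-01]
```

Call:
{"name": "arm_command", "arguments": {"plan": [-0.2,0,0.6,0,0,0,0,0]}}

```text
time_s: 34.95
eef_pos: [0.5615, 0.2763, 0.1304]
eef_rot: [-0.0, 1.0, -0.022, 0.003]
wrist_force: [0.7, -2.3, 12.5]
opening: 0.4
```

Call:
{"name": "arm_command", "arguments": {"plan": [-0.2,0,0.5,0,0,0,0,0]}}

```text
time_s: 35.15
eef_pos: [0.5614, 0.2763, 0.1299]
eef_rot: [-0.0, 1.0, -0.022, 0.003]
wrist_force: [0.8, -1.3, 12.8]
opening: 0.403
```

```bash
python3 -c "from st import *; st(4)"
```

```text
[ 3.52750e+01  4.05400e-01  3.58000e-02 -1.83190e+00  1.32078e+01
 -4.59300e-01 -5.10000e-02 -2.58000e-02  5.61400e-01  2.76300e-01
  1.30000e-01]
```

Call:
{"name": "arm_command", "arguments": {"plan": [-0.1,0,0.6,0,0,0,0,0]}}

```text
time_s: 35.55
eef_pos: [0.5613, 0.2763, 0.1294]
eef_rot: [-0.0, 1.0, -0.022, 0.003]
wrist_force: [1.4, -2.1, 13.1]
opening: 0.404
```

Call:
{"name": "arm_command", "arguments": {"plan": [0,0,0.6,0,0,0,0,0]}}

```text
time_s: 35.75
eef_pos: [0.5613, 0.2763, 0.1288]
eef_rot: [-0.0, 1.0, -0.022, 0.003]
wrist_force: [0.4, -1.4, 13.5]
opening: 0.404
```

Call:
{"name": "arm_command", "arguments": {"plan": [0,0,0.6,0,0,0,0,0]}}

```text
time_s: 35.95
eef_pos: [0.5613, 0.2762, 0.1282]
eef_rot: [-0.0, 1.0, -0.022, 0.003]
wrist_force: [-0.3, -1.8, 13.3]
opening: 0.401
```

```bash
python3 -c "from st import *; st(3)"
```

```text
[ 3.60500e+01  4.05100e-01 -7.05000e-02 -1.51250e+00  1.37197e+01
 -4.33300e-01 -1.51000e-02  5.40000e-03  5.61400e-01  2.76300e-01
  1.28200e-01]
```

Call:
{"name": "arm_command", "arguments": {"plan": [0,0,0.6,0,0,0,0,0]}}

```text
time_s: 36.3
eef_pos: [0.5613, 0.2763, 0.1276]
eef_rot: [-0.0, 1.0, -0.022, 0.003]
wrist_force: [0.5, -1.8, 13.5]
opening: 0.404
```

Call:
{"name": "arm_command", "arguments": {"plan": [0,0,0.6,0,0,0,0,0]}}

```text
time_s: 36.5
eef_pos: [0.5614, 0.2763, 0.127]
eef_rot: [-0.0, 1.0, -0.022, 0.003]
wrist_force: [0.6, -1.2, 13.2]
opening: 0.404
```

Call:
{"name": "arm_command", "arguments": {"plan": [0,0,0.6,0,0,0,0,0]}}

```text
time_s: 36.7
eef_pos: [0.5614, 0.2763, 0.1265]
eef_rot: [-0.0, 1.0, -0.022, 0.003]
wrist_force: [0.7, -1.2, 13.8]
opening: 0.403
```

```bash
python3 - <<'E'
from st import *; from m import blob
W=st(3,'w_13.png'); c=W['color'].astype(int)
for f in('w_12.png','w_13.png'):
    c=load(f)['color'].astype(int)
    m=(c.min(2)>165).astype(np.uint8)
    for s,ce in blob(W,m,285,195,60,60): print(f,'cap',s,ce)
    print('block col',c[230:360:6,316].max(1))
E
```

```text
[ 3.6800e+01  4.0400e-01  4.9370e-01 -1.5306e+00  1.4001e+01 -4.7480e-01
 -4.3600e-02  5.5000e-03  5.6140e-01  2.7630e-01  1.2650e-01]
w_12.png cap [304, 213, 26, 25, 532] [316.3, 225.0]
block col [195 188 162 159   9  11   9   8  11  13  26  29  29  30  31  32  75 167
 164 165 166  95]
w_13.png cap [303, 219, 27, 25, 553] [316.1, 231.2]
block col [193 193 191 159 153   9  11  10   8  10  11  23  28  28  29  30  31  32
 156 159 158  90]
```

Call:
{"name": "arm_command", "arguments": {"plan": [0,0,0.6,0,0,0,0,0]}}

```text
time_s: 37.05
eef_pos: [0.5615, 0.2762, 0.1261]
eef_rot: [-0.0, 1.0, -0.022, 0.003]
wrist_force: [-0.3, -1.0, 14.5]
opening: 0.405
```

Call:
{"name": "arm_command", "arguments": {"plan": [0,0,0.6,0,0,0,0,0]}}

```text
time_s: 37.25
eef_pos: [0.5617, 0.2763, 0.126]
eef_rot: [-0.0, 1.0, -0.022, 0.003]
wrist_force: [-0.6, -2.7, 17.4]
opening: 0.405
```

Call:
{"name": "arm_command", "arguments": {"plan": [0,0,0.6,0,0,0,0,0]}}

```text
time_s: 37.45
eef_pos: [0.5619, 0.2763, 0.1259]
eef_rot: [-0.001, 1.0, -0.022, 0.003]
wrist_force: [-1.3, -2.9, 19.1]
opening: 0.398
```

```bash
python3 -c "from st import *; st(3)"
```

```text
[ 3.75500e+01  4.02400e-01 -1.29110e+00 -2.32690e+00  1.97582e+01
 -6.77700e-01  3.48900e-01 -2.86000e-02  5.61900e-01  2.76300e-01
  1.25900e-01]
```

Call:
{"name": "arm_command", "arguments": {"plan": [-0.3,0,-0.9,0,0,0,0,0,0,0,0,0]}}

```text
time_s: 37.9
eef_pos: [0.5615, 0.2763, 0.126]
eef_rot: [-0.0, 1.0, -0.022, 0.003]
wrist_force: [0.5, -1.3, 15.0]
opening: 0.405
```

```bash
python3 -c "from st import *; st(5)"
```

```text
[ 3.80500e+01  4.04100e-01  7.19900e-01 -1.97060e+00  1.51023e+01
 -5.73000e-01 -3.64000e-02 -8.00000e-03  5.61500e-01  2.76300e-01
  1.26000e-01]
```

Call:
{"name": "arm_command", "arguments": {"plan": [0,0,0,0,0,0,0,0,0,0,0,0,0,0,0,0,0,0,0,0,0,0,0,0,0,0,0,0,0,0,0,0]}}

```text
time_s: 38.95
eef_pos: [0.5615, 0.2763, 0.126]
eef_rot: [-0.0, 1.0, -0.022, 0.003]
wrist_force: [1.0, -2.9, 14.9]
opening: 0.403
```

Call:
{"name": "arm_command", "arguments": {"plan": [0,0,-0.8,0,0,0,-0.8,0,0,0,-0.8,0,0,0,0,0,0,0,0,0]}}

```text
time_s: 39.45
eef_pos: [0.5601, 0.2761, 0.1261]
eef_rot: [-0.0, 1.0, -0.022, 0.002]
wrist_force: [2.1, -1.1, 8.4]
opening: 0.406
```

```bash
python3 -c "from st import *; st(4,'w_14.png')"
```

```text
[ 3.9575e+01  4.0320e-01  1.5999e+00 -1.2126e+00  6.8319e+00 -2.8390e-01
 -4.5820e-01  1.9000e-03  5.6010e-01  2.7610e-01  1.2610e-01]
```

Call:
{"name": "arm_command", "arguments": {"plan": [0.4,0,-0.8,0,0.4,0,-0.8,0,0,0,-0.3,0,0,0,0,0]}}

```text
time_s: 40.05
eef_pos: [0.5593, 0.276, 0.1263]
eef_rot: [0.0, 1.0, -0.022, -0.0]
wrist_force: [1.6, 0.7, -0.2]
opening: 0.405
```

```bash
python3 -c "from st import *; st(3)"
```

```text
[ 4.0150e+01  4.0380e-01  2.0153e+00 -1.9430e-01 -4.2170e-01 -1.8700e-02
 -5.2180e-01 -2.6300e-02  5.5930e-01  2.7610e-01  1.2630e-01]
```

Call:
{"name": "arm_command", "arguments": {"plan": [0,0,0,0,0,0,0,0,0,0,0,0], "grip": 0.52}}

```text
time_s: 40.5
eef_pos: [0.5589, 0.276, 0.1263]
eef_rot: [0.0, 1.0, -0.022, -0.001]
wrist_force: [-0.4, -0.3, -1.3]
opening: 0.521
```

```bash
python3 -c "from st import *; st(3)"
```

```text
[ 4.0600e+01  5.2320e-01  1.6180e-01  6.1850e-01 -1.0573e+00 -3.0900e-02
 -6.1000e-03 -2.4400e-02  5.5920e-01  2.7610e-01  1.2650e-01]
```

Call:
{"name": "arm_command", "arguments": {"plan": [0,0,0,0,0,0,0,0,0,0,0,0], "grip": 0.62}}

```text
time_s: 40.95
eef_pos: [0.5596, 0.2761, 0.1268]
eef_rot: [-0.0, 1.0, -0.022, 0.0]
wrist_force: [-0.8, 0.3, -1.2]
opening: 0.622
```

```bash
python3 - <<'E'
from st import *; from m import blob
W=st(3,'w_15.png')
for f in('w_14.png','w_15.png'):
    c=load(f)['color'].astype(int)
    m=(c.min(2)>165).astype(np.uint8)
    for s,ce in blob(W,m,280,190,70,70): print(f,'cap',s,ce)
    m=(c.max(2)<60).astype(np.uint8)[:,294:338]
    print('block rows',[np.nonzero(m[:,k])[0][[0]] for k in()], c[230:360:4,316].max(1))
W=load('w_15.png'); p=ctrl.get_obs()['eef_pos']
E
```

```text
[ 4.105e+01  6.201e-01  1.241e-01 -3.934e-01 -6.097e-01  1.340e-02
 -4.590e-02  2.770e-02  5.596e-01  2.761e-01  1.268e-01]
w_14.png cap [303, 218, 27, 26, 560] [315.9, 230.5]
block rows [] [193 193 193 187 158 160 156  22   7   8   9   9  12  10  10   8  15  25
  27  29  28  30  31  31  32  32  31 126 158 159 159 152  24]
w_15.png cap [302, 217, 28, 25, 567] [315.6, 229.1]
block rows [] [195 194 195 171 161 162 162 129  11  11  12   9   9  11  11  10   9  13
  23  27  29  30  30  29  31  32  31  31  70 160 160 154  23]
```

Call:
{"name": "arm_command", "arguments": {"plan": [0,0,-1,0,0,0,-2,0,0,0,-3,0,0,0,-3,0,0,0,-3,0,0,0,0,0]}}

```text
time_s: 41.7
eef_pos: [0.56, 0.2762, 0.1396]
eef_rot: [-0.0, 1.0, -0.022, 0.001]
wrist_force: [-0.6, 0.1, -0.7]
opening: 0.618
```

```bash
python3 - <<'E'
from st import *; from m import blob
W=st(4,'w_16.png')
c=W['color'].astype(int); m=(c.min(2)>165).astype(np.uint8)
for s,ce in blob(W,m,280,170,70,80): print('cap',s,ce,onz(W,*ce,.1132).round(4))
E
```

```text
[ 4.1825e+01  6.2110e-01 -1.4750e-01 -3.4990e-01 -9.2620e-01 -2.4800e-02
 -2.1000e-03  2.1100e-02  5.5960e-01  2.7610e-01  1.3890e-01]
cap [303, 211, 26, 24, 505] [315.7, 222.4] [0.5586 0.2754 0.1132]
```

Call:
{"name": "arm_command", "arguments": {"plan": [0,0,-4,0,0,0,-6,0,0,0,-10,0,0,0,-15,0,0,0,-20,0,0,0,-20,0,0,0,-8,0,0,0,0,0,0,0,0,0]}}

```text
time_s: 42.8
eef_pos: [0.5593, 0.276, 0.2214]
eef_rot: [0.0, 1.0, -0.022, -0.0]
wrist_force: [0.2, 0.2, -1.0]
opening: 0.623
```

```bash
python3 - <<'E'
from st import *; from m import blob
W=st(4,'w_17.png'); S=snap('scene','s_17.png'); print(ctrl.get_obs()['eef_rot'])
c=W['color'].astype(int)
for th in(165,180):
  m=(c.min(2)>th).astype(np.uint8)
  for s,ce in blob(W,m,260,130,110,110): print('cap?',th,s,ce,onz(W,*ce,.1132).round(4))
print('pred cap wrist',proj(W,[.5604,.2750,.1134]),'scene top',proj(S,[.5604,.275,.1134]),'bottom of cap',proj(S,[.5604,.275,.1034]))
u,v=proj(S,[.5604,.275,.1134]).astype(int); print(S['color'][v-12:v+30:2,u])
im=(W['color'].max(2)); print('block col',im[230:360:4,316])
E
```

```text
[ 4.2925e+01  6.2060e-01  5.2500e-01 -2.6000e-02 -8.4950e-01  7.2000e-03
 -1.1800e-02 -1.3100e-02  5.5890e-01  2.7590e-01  2.2050e-01]
[ 2.56651461e-04  9.99755328e-01 -2.21010533e-02 -8.72299706e-04]
cap? 165 [307, 181, 18, 18, 275] [315.4, 189.5] [0.5586 0.2755 0.1132]
cap? 180 [308, 182, 16, 16, 207] [315.5, 189.2] [0.5588 0.2754 0.1132]
pred cap wrist [315.90114992 187.5724681 ] scene top [455.69749919 202.27326632] bottom of cap [454.96309713 206.3477454 ]
[[156 155 155]
 [155 155 155]
 [155 154 154]
 [154 154 153]
 [154 153 153]
 [180 182 173]
 [182 184 175]
 [118 116 107]
 [120 118 108]
 [ 77  44  13]
 [109  58   0]
 [109  58   0]
 [111  61   8]
 [ 73  41   9]
 [ 73  40   5]
 [ 73  45  28]
 [115 114 117]
 [155 153 157]
 [154 152 157]
 [156 154 158]
 [156 154 158]]
block col [ 29  28  28 126 160 161 159 115   8   9  11  11  11  10  11  10  11  15
  23  28  30  29  30  30  31  31  32  32  73 165 166 159  24]
```

Call:
{"name": "arm_command", "arguments": {"plan": [0,10,0,0,-0.5,20,0,0,-0.6,27,0,0,-0.6,28,0,0,-0.6,28,0,0,-0.6,28,0,0,-0.6,28,0,0,-0.6,28,0,0,-0.6,27,0,0,-0.6,25,0,0,-0.6,20,0,0,-0.6,12,0,0,-0.5,5,0,0,0,0,0,0,0,0,0,0]}}

```text
time_s: 44.55
eef_pos: [0.5399, -0.0088, 0.2217]
eef_rot: [-0.0, 1.0, -0.022, -0.0]
wrist_force: [-0.5, -0.5, -0.7]
opening: 0.619
```

```bash
python3 - <<'E'
from st import *
W=st(4,'w_18.png'); c=W['color']; p=ctrl.get_obs()['eef_pos']
print(p,'pocket corners',[proj(W,[.539+a*.011,-.0108+b*.033,.062]).round(0) for a in(1,-1) for b in(1,-1)],'jaw',[proj(W,p+[0,b*.0125-.001,-.026]).round(0) for b in(1,-1)])
g=c.max(2)
for r in range(150,250,5): print(r,''.join('#' if v<70 else '+' if v<120 else '-' if v<165 else '.' for v in g[r,255:380]))
E
```

```text
[ 4.4675e+01  6.2000e-01 -5.2250e-01  6.1200e-02 -8.0130e-01 -1.7200e-02
 -1.2600e-02 -2.3800e-02  5.4000e-01 -8.6000e-03  2.2180e-01]
[ 0.54001026 -0.00862035  0.22180116] pocket corners [array([286., 169.]), array([349., 166.]), array([287., 189.]), array([349., 186.])] jaw [array([297., 222.]), array([335., 220.])]
150 ....................--.............................................................................-----.....................
155 ...................---------.-----------------------------------------------------------------.......---.....................
160 ...................-----------++++++++++++++++++++++++++++++++++++++++++++++++++++++++++++++++---------......................
165 .........................-------------------------------------------------------------------------------.....................
170 ----------..-...............---++++--...............................----..---.........----++----.............................
175 -------------------------------++++-------------------------------------------------------++-----------......................

[... 1119 characters left out ...]
......--------------++++++++--....................
225 ................--+++######++----------+++--...................................---+------------++++++#+++--..................
230 ...............-++++#######++--------------.....................................--------------++++++++##+++-.................
235 .............--+++++######++-.................................................................--++++++++++++--...............
240 ...........--+++++#######++-...................................................................--+++++++++++++--.............
245 +++++++++++++++++#######+--.....................................................................--+++++++++++++++++++++++++++
```

Call:
{"name": "arm_command", "arguments": {"plan": [-1,1.4,10,0,0,0,22,0,0,0,25,0,0,0,25,0,0,0,25,0,0,0,20,0,0,0,12,0,0,0,6,0,0,0,0,0,0,0,0,0]}}

```text
time_s: 45.75
eef_pos: [0.5396, -0.0108, 0.0776]
eef_rot: [0.0, 1.0, -0.022, 0.001]
wrist_force: [0.2, -0.1, -0.8]
opening: 0.62
```

```bash
python3 -c "from st import *; st(3)"
```

```text
[ 4.585e+01  6.215e-01  5.555e-01 -1.860e-02 -8.554e-01 -5.000e-04
 -2.830e-02 -3.700e-03  5.398e-01 -1.090e-02  7.790e-02]
```

Call:
{"name": "arm_command", "arguments": {"plan": [0,0,6,0,0,0,8,0,0,0,8,0,0,0,6,0,0,0,2,0,0,0,0,0]}}

```text
time_s: 46.5
eef_pos: [0.5385, -0.0106, 0.0461]
eef_rot: [-0.0, 1.0, -0.022, -0.001]
wrist_force: [0.2, -0.1, -1.1]
opening: 0.622
```

```bash
python3 -c "from st import *; st(3)"
```

```text
[ 4.6600e+01  6.1800e-01  3.6140e-01  3.6710e-01 -1.0632e+00 -2.2000e-02
 -3.6000e-03 -2.1000e-02  5.3900e-01 -1.0700e-02  4.6800e-02]
```

Call:
{"name": "arm_command", "arguments": {"plan": [0,0,1,0,0,0,1,0,0,0,1,0,0,0,0,0]}}

```text
time_s: 47.05
eef_pos: [0.5388, -0.0107, 0.0437]
eef_rot: [-0.0, 1.0, -0.022, -0.0]
wrist_force: [0.3, 0.3, -1.7]
opening: 0.617
```

Call:
{"name": "arm_command", "arguments": {"plan": [0,0,1,0,0,0,1,0,0,0,0,0]}}

```text
time_s: 47.35
eef_pos: [0.5388, -0.0107, 0.0416]
eef_rot: [-0.0, 1.0, -0.022, -0.0]
wrist_force: [-0.3, 0.2, -0.9]
opening: 0.62
```

Call:
{"name": "arm_command", "arguments": {"plan": [0,0,1,0,0,0,0,0]}}

```text
time_s: 47.55
eef_pos: [0.5388, -0.0107, 0.0407]
eef_rot: [-0.0, 1.0, -0.022, -0.0]
wrist_force: [1.0, -0.1, -1.0]
opening: 0.619
```

```bash
python3 -c "from st import *; st(3)"
```

```text
[ 4.765e+01  6.207e-01 -2.726e-01  2.031e-01 -8.383e-01 -1.350e-02
 -2.350e-02 -2.330e-02  5.389e-01 -1.070e-02  4.080e-02]
```

Call:
{"name": "arm_command", "arguments": {"plan": [0,0,1,0,0,0,0,0]}}

```text
time_s: 47.9
eef_pos: [0.5388, -0.0107, 0.0397]
eef_rot: [-0.0, 1.0, -0.022, -0.0]
wrist_force: [-0.2, 0.4, -1.3]
opening: 0.621
```

Call:
{"name": "arm_command", "arguments": {"plan": [0,0,1,0,0,0,0,0]}}

```text
time_s: 48.1
eef_pos: [0.5392, -0.0108, 0.039]
eef_rot: [0.0, 1.0, -0.022, 0.0]
wrist_force: [-0.2, 0.3, -0.5]
opening: 0.622
```

Call:
{"name": "arm_command", "arguments": {"plan": [0,0,1,0,0,0,0,0]}}

```text
time_s: 48.3
eef_pos: [0.5399, -0.0108, 0.0389]
eef_rot: [0.0, 1.0, -0.022, 0.001]
wrist_force: [-0.7, 0.4, 6.6]
opening: 0.623
```

```bash
python3 -c "from st import *; st(3)"
```

```text
[ 4.8400e+01  6.2240e-01 -1.2128e+00  4.1470e-01  6.9210e+00  1.6430e-01
  1.9090e-01 -5.8000e-03  5.3990e-01 -1.0800e-02  3.8900e-02]
```

Call:
{"name": "arm_command", "arguments": {"plan": [0,0,-1,0,0,0,0,0]}}

```text
time_s: 48.65
eef_pos: [0.539, -0.0108, 0.039]
eef_rot: [0.0, 1.0, -0.022, 0.0]
wrist_force: [-1.0, -0.1, 1.9]
opening: 0.619
```

Call:
{"name": "arm_command", "arguments": {"plan": [0,0,0,0,0,0,0,0,0,0,0,0], "grip": 0.72}}

```text
time_s: 48.95
eef_pos: [0.5387, -0.0107, 0.0385]
eef_rot: [-0.0, 1.0, -0.022, -0.0]
wrist_force: [-0.1, 0.9, 0.0]
opening: 0.717
```

Call:
{"name": "arm_command", "arguments": {"plan": [0,0,0,0,0,0,0,0,0,0,0,0,0,0,0,0], "grip": 1.0}}

```text
time_s: 49.35
eef_pos: [0.5389, -0.0107, 0.0388]
eef_rot: [-0.0, 1.0, -0.022, -0.0]
wrist_force: [-0.4, -0.3, -0.2]
opening: 1.002
```

Call:
{"name": "arm_command", "arguments": {"plan": [0,0,-3,0,0,0,-8,0,0,0,-15,0,0,0,-25,0,0,0,-30,0,0,0,-35,0,0,0,-35,0,0,0,-30,0,0,0,-20,0,0,0,-8,0,0,0,0,0,0,0,0,0]}}

```text
time_s: 50.55
eef_pos: [0.5383, -0.0106, 0.2467]
eef_rot: [-0.0, 1.0, -0.022, -0.001]
wrist_force: [-0.7, 0.3, 0.3]
opening: 1.0
```

```bash
python3 - <<'E'
from st import *; from m import blob
W=st(3,'w_19.png'); S=snap('scene','s_19.png'); T=snap('top','t_19.png')
A=load('w_stand.png')
for n,d in(('before',A),('after',W)):
    m=(d['color'].max(2)<60).astype(np.uint8)
    pc=proj(d,[.539,-.0105,.10]).astype(int)
    for s,ce in blob(d,m,pc[0]-35,pc[1]-25,70,50): print(n,s,ce,onz(d,*ce,.105).round(4))
a=load('scene0.png')['color'].astype(int);b=S['color'].astype(int)
D=np.abs(a-b).max(2); m=cv2.morphologyEx((D>40).astype(np.uint8),cv2.MORPH_OPEN,np.ones((2,2)))
for s,ce in blob(S,m,0,0,640,400): print('scene diff',s,ce)
x,y=290,185; g=b.max(2)
for r in range(185,250,2): print(''.join('#' if v<70 else '+' if v<120 else '.' for v in a.max(2)[r,290:350]),''.join('#' if v<70 else '+' if v<120 else '.' for v in g[r,290:350]))
E
```

```text
[ 5.065e+01  9.999e-01  1.828e-01  4.128e-01 -4.110e-02  1.010e-02
 -1.340e-02  2.760e-02  5.380e-01 -1.050e-02  2.462e-01]
before [289, 162, 11, 17, 116] [293.5, 168.7] [0.5487 0.0163 0.105 ]
before [340, 165, 10, 12, 88] [344.9, 170.1] [ 0.5474 -0.0355  0.105 ]
before [310, 167, 21, 23, 400] [319.7, 178.0] [ 0.5392 -0.0102  0.105 ]
after [286, 164, 12, 18, 125] [290.7, 170.7] [0.549  0.0135 0.105 ]
after [337, 165, 11, 17, 102] [342.3, 170.9] [ 0.5466 -0.0377  0.105 ]
after [306, 169, 22, 23, 418] [316.2, 179.7] [ 0.5387 -0.0114  0.105 ]
scene diff [107, 0, 24, 11, 178] [119.1, 4.4]
scene diff [340, 0, 98, 68, 3588] [395.6, 36.0]
scene diff [279, 2, 31, 113, 1524] [296.8, 61.1]
scene diff [436, 7, 3, 11, 22] [437.0, 12.0]
scene diff [327, 10, 15, 6, 37] [334.2, 12.9]
scene diff [96, 12, 57, 63, 1560] [122.2, 40.9]
scene diff [308, 27, 29, 8, 159] [322.5, 30.6]
scene diff [322, 40, 18, 13, 55] [330.4, 44.4]
scene diff [356, 59, 13, 24, 222] [361.8, 68.3]
scene diff [354, 85, 5, 11, 47] [356.1, 90.0]
scene diff [340, 89, 13, 25, 150] [346.3, 97.5]
scene diff [205, 204, 10, 14, 118] [
[... 3389 characters left out ...]
............+................ ..................+##########..............+................
..................#########++............................... ..................#########++...............................
..................+############............................. ..................+############.............................
..............++.++++##########++........................... ..............+..++++##########+............................
....................++#########..............++++........... ....................++#########..............++++...........
....................+++########............................. ....................+++########.............................
```

Tongs are upright in the stand. The only scene changes are the vial gone from the block (209,211), the vial now in the reader (455,214), and the arm itself. Handing in.

```bash
python3 -c "from bench import ctrl; print(ctrl.hand_in(), ctrl.get_obs()['time_s'])"
```

```text
the job is handed in; nothing more can be done
the job is handed in; nothing more can be done
```

The vial is seated in the reader, the tongs are back upright in their stand, and the job is handed in at about 51 s. The hand-in reports no verdict.

**What was done:**
- **Vial:** I gripped it by its neck with the tongs, at an estimated 10–14 N on the plates, lifted it out and pushed it past the spring catch. It met the stop about 23.6 mm below the mouth.
- **Push:** The steady push read 15.0–15.1 N at the wrist for just over 1 s. I then eased off, opened the tongs and lifted away.
- **Tongs:** They went back into the stand and were released there.

**Last checks:**
- **Scene:** Comparing pictures from before and after, only the vial's old and new places and the arm had changed. The tongs stand upright within about 1 mm of where they were, the vial's cap is at the height expected for a seated vial, and the gripper is open and clear with no force on it.

**What failed or disagreed:**
- **First grasps:** The first two tries slipped off the top of the grip plates without lifting the tongs. In both camera views the fingertips sit about 32–34 mm behind the reported TCP, so I went lower and the third grasp held.
- **Slip while pushing:** The pads slid about 6 mm down the tongs at 13–14 N until the fingertips met the ledges. The wrist then read about 20 N for about 0.3 s before I backed off to 15 N.
- **Force on the stop:** It is inferred from the wrist reading. Adding the weight of the tongs and vial and taking off the drag of the balls, the stop itself took roughly 14–15 N.

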